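Reset a ratchet drawing board to its second notch

TASK

The drawing board is set too steep for inking: bring it to the second notch up from flat. Its ratchet only holds going up, so take it by the bar, lift it past the top notch until the pawl trips out, lower it fully down so that the pawl is thrown in again, then raise it two clicks, ease its weight back onto the pawl and let go. Move it smoothly and never let it drop, do not force it against its top stop or press it down on a holding pawl, and leave the other things on the bench where they are.

Things in the scene. Friction and masses are not known exactly. Their poses are not given: they have to be found in the camera images.
- board: Plywood drawing board 360 mm wide, 12 mm thick, hinged on a low stand at its edge nearest the robot. Origin: middle of the hinge axis, 75 mm above the bench. x: along the board from hinge to bar; y: hinge axis; z: out of the drawing face. Slope = angle of x above level, 0 fully down (held there by weight alone). 0.6 to 0.95 kg (3 to 4.5 N at the bar); only pawl or hand holds it up.
- bar (a point): Middle of the steel lifting bar: round, 12 mm thick, 150 mm long along the board's y, in the board's plane, 280 mm from the hinge; 39 mm free between bar and the board's far edge (235 mm from the hinge); a stem at each end of the bar joins it to the board. 75 mm above the bench when the board is fully down. Axes as the board's.
- stand: Wooden stand, fixed, 310 mm deep, 410 mm wide. Origin: on the bench below the middle of the hinge; x level towards the bar, z up. Strikers on it throw a tripped pawl in again as the board comes down through 4.7 deg of slope. The pawl is overloaded by pressing the bar down with 18 N while it holds or by dropping the board on it even a degree; its pivots by lifting with 25 N against the top stop.
- pawl_rod (a point): Middle of the pawl's rod, which turns in brackets under the board 115 mm from the hinge, 16 mm below mid-plane (axes as the board's), with a 47 mm steel finger at each end. An over-centre spring keeps the pawl in (fingers on the teeth: clicks over them going up, holds the board from sinking; so at the start, in one of the middle or upper notches) or tripped out (board free both ways).
- ratchet (a point): The hinge axis at the +y toothed quadrant (one each side, 194 mm from the middle). Eight notches hold the board at nominal slopes of 13.2, 18.2 ... 48.2 deg, 5 deg apart; the pawl clicks in 0.9 deg above each. At 59.2 deg it trips out; at 61 deg its pivots meet a rubber-faced stop. The quadrants are clamped by hand: these slopes all shift together by one unknown amount, up to 6 deg either way.
- book_mid (a point): Centre of a slate-coloured closed book, 110 x 160 x 22 mm, right of the board (-y). Leave alone.
- press_board_mid (a point): Centre of a plain wooden pressing board, 150 x 110 x 12 mm, lying right of the board (-y) near its hinge. Leave alone.
- knife_mid (a point): Centre of a paring knife with wooden handle, 130 mm long, 20 mm wide, left of the board (+y). Leave alone.
- folder_mid (a point): Centre of a flat ivory-coloured folding stick, 150 x 22 x 5 mm, close to the board's left side (+y). Leave alone.
- marker_mid (a point): Centre of a felt marker lying down, 130 mm long, 18 mm thick, left of the board (+y). Leave alone.
- weight_mid (a point): Centre of a steel block weight, 70 x 50 x 45 mm with a small knob on top, beyond the bar, to the right. Leave alone.
- paste_jar_mid (a point): Centre of an upright jar, 68 mm wide, 75 mm high, beyond the bar, to the left. Leave alone.

How it is judged:
By the outcome, as a careful person would: the job done as asked, in the order asked, and still so for the second after the job is handed in, with the robot touching nothing.
It also fails if it takes over 72 s, if anything falls off the work surface, if the arm or the gripper's body presses on something with over 40 N, if the wrist force passes 120 N, or if a joint passes its speed limit or range.

ROBOT

A 6-joint arm with a two-finger parallel gripper is mounted at the origin on the work surface. World frame = base frame: x ahead of the robot, y to its left, z up, the work surface at z = 0. Lengths are in m, angles in rad, forces in N, time in s.
With the tool pointing down it reaches from about 0.3 to 1 m from the base axis. Payload 5.1 kg.
Tool frame: the origin (TCP) lies midway between the tips of the shut fingers; the grasp point (between the pads) lies 19 mm behind it; z points along the fingers, y is the direction in which the jaws open and shut (so a half turn about z gives the same grasp; the last joint's range is limited). The gripper opens to 95 mm and grips with 3 to 60 N. Pads are 20 mm wide; open, the fingers measure 119 mm over their backs; the gripper's body (75 mm by 180 mm) begins 59 mm behind the grasp point.
Start: joints at [-1.225, 0.124, 1.65, -0, 1.367, -0.083], TCP at [0.27, -0.591, 0.186] pointing down, gripper open.
Joint ranges: [-2.61, 2.61], [-1.02, 2.33], [0.03, 2.71], [-1.35, 4.49], [0.32, 2.68], [-2.91, 2.91]. Speed limits (rad/s): [2.57, 2.57, 3.14, 3.14, 3.14, 3.14].

INTERFACE

Orientations are given as a unit quaternion [x, y, z, w].
In Python, from plant import sense, read_camera, job_done gives the robot as it stands.
- The arm moves only by the tool jog_arm, never from a script. Its argument "plan" is a list that holds one entry, the list of rows, each a list of 7 numbers: the turn, a rotation vector about the world's x, y, z in rad, then the shift along the world's x, y, z in m, then the finger opening in m, from 0 to 0.0951. A call has exactly 10 rows; each row shifts and turns the pose as measured when the row begins; what a row does not reach is not made up. A row lasts 1/12 s, in which the tool goes at most 41.7 mm and 7.16 degrees, less where a joint would pass 70% of its speed; a pose out of reach is approached as far as the arm can. A call with a gripper value outside its range is refused whole. The fingers move at their own pace and stop on an object; "squeeze" is the grip in N (left out, the last holds). Time passes only in rows, so rows that do not move let the fingers close, or fill a call up. It gives the time, the measured TCP pose, the force and the opening at its end, in the units of the state.
- sense(): the state, without advancing time (a new reading comes with each control period).
- read_camera(name): name is "scene" or "top" or "wrist"; returns a dict with "img" (480x640x3 uint8, red, green, blue), "vertical_fov" (degrees; the focal length in pixels is half the picture's height over the tangent of half this angle, whatever the lens; pixels are square), "cx", "cy" (the principal point, pixels), "k1" (the pictures are not rectified: a ray, as slopes to the right and down, at radius r is drawn at 1 + k1 r^2 times it, then the intrinsics apply), "R" (3x3) and "t" (3): a world point X has camera coordinates R X + t; the wrist camera has in their place "T_tool_cam" (4x4, takes a point from camera to tool coordinates, whose origin is the TCP and whose axes are the flange's). Camera axes: x right, y down, z forward; pixel columns grow to the right and rows downward; lengths in m; the calibration is good to about 2 mm. A picture is of the moment at which its call begins: read the wrist's pose just before it. There is no depth.
- job_done(): hands the job in, once; it reports no verdict.
The state is a dict: "t": time; "joint_positions": joint angles; "qd": joint speeds; "joint_torque": joint torques, N m; "ee_pos": TCP position; "orientation": TCP orientation; "contact_force": force on the tool from outside, world axes, zero at the start; "ft_torque": the same for the moment, N m; "grip_width": finger opening in m.
Only numpy, scipy, OpenCV 4.12 (cv2) and the standard library are available. Lean on these libraries where they do the work, as an engineer would, in place of code of your own. Each camera call takes 0.05 s, during which the arm holds its last target.

## Working session

There is one attempt and no reset: what is moved stays moved. The work goes in short steps, Python scripts to look and compute and a tool call to move; the robot and the scene stay as the last step left them, time stands still between calls to the robot, and variables do not carry over. Pictures are saved under pics/ and viewed, and the job is handed in when it is done.

Besides the shell and the picture viewer there is one more tool, called after "Call:" as a command line: name --argument value ..., lists and objects as JSON in quotes. jog_arm: Moves the arm, as the interface text tells. Its arguments: {"type":"object","properties":{"plan":{"type":"array","items":{"type":"array","items":{"type":"array","items":{"type":"number"}}}},"squeeze":{"type":"number"}},"required":["plan"]}

```bash
ls; mkdir -p pics
python3 - <<'E'
from plant import sense, read_camera
import cv2,numpy as np
s=sense()
for k,v in s.items(): print(k,np.round(v,4).tolist())
for n in ("scene","top","wrist"):
    c=read_camera(n); cv2.imwrite(f"pics/{n}0.png",c["img"][:,:,::-1])
    np.savez(f"pics/{n}0.npz",**c)
    print(n,{k:np.round(v,4).tolist() for k,v in c.items() if k!="img"})
E
```

```text
pics
t 0.0
joint_positions [-1.2246, 0.1245, 1.6516, 0.0, 1.3675, -0.0826]
qd [0.0006, -0.0011, -0.0004, -0.0005, 0.0014, 0.0003]
joint_torque [-0.002, -41.7605, -35.9932, 0.0774, 0.0492, -0.0002]
ee_pos [0.27, -0.5905, 0.1849]
orientation [0.9771, 0.2128, -0.0001, -0.001]
contact_force [0.2668, 1.5572, 0.2468]
ft_torque [-0.0304, -0.0192, -0.033]
grip_width 0.0955
scene {'vertical_fov': 47.0422, 'cx': 318.8878, 'cy': 237.6232, 'k1': -0.1558, 'R': [[-0.4179, 0.9084, -0.0154], [0.7597, 0.3401, -0.5543], [-0.4983, -0.2433, -0.8322]], 't': [0.2121, -0.3944, 1.5649]}
top {'vertical_fov': 48.8582, 'cx': 313.7161, 'cy': 252.5943, 'k1': -0.0586, 'R': [[0.001, -1.0, -0.0055], [-0.9981, -0.0006, -0.0616], [0.0616, 0.0056, -0.9981]], 't': [0.023, 0.551, 1.3151]}
wrist {'vertical_fov': 58.8443, 'cx': 320.6649, 'cy': 235.2524, 'k1': 0.0105, 'T_tool_cam': [[-0.0013, -0.9581, -0.2864, 0.0825], [1.0, -0.0013, -0.0002, -0.0006], [-0.0002, -0.2864, 0.9581, -0.1982], [0.0, 0.0, 0.0, 1.0]]}
```

View pics/scene0.png

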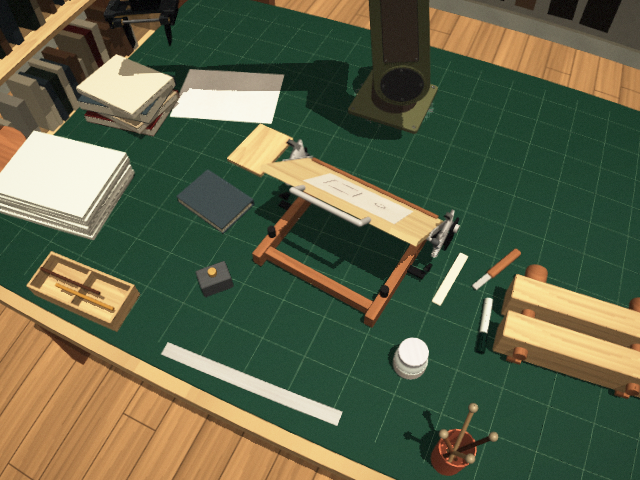

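View pics/top0.png

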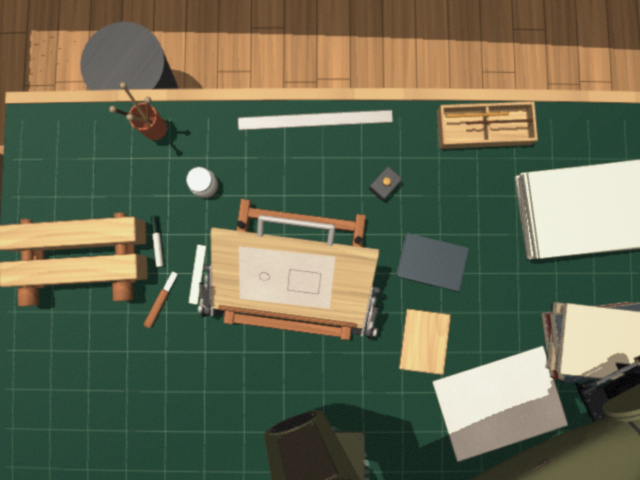

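View pics/wrist0.png

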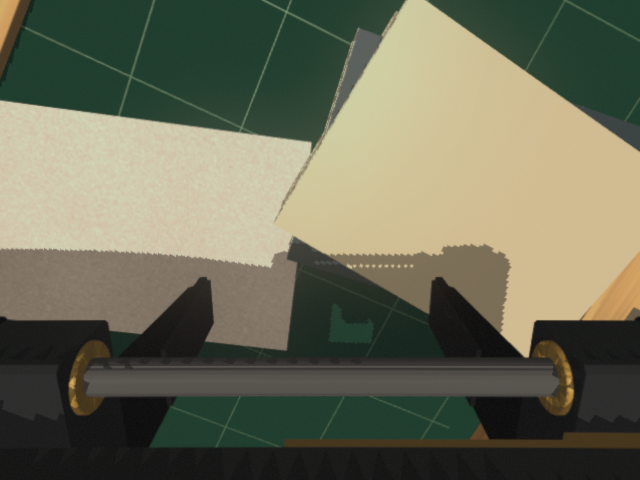

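Run:
```python
import cv2
a=cv2.imread('pics/top0.png')[190:350,180:400]; cv2.imwrite('pics/topz.png',cv2.resize(a,None,fx=3.6,fy=3.6,interpolation=cv2.INTER_CUBIC))
a=cv2.imread('pics/scene0.png')[130:330,225:475]; cv2.imwrite('pics/scenez.png',cv2.resize(a,None,fx=3,fy=3,interpolation=cv2.INTER_CUBIC))
```

```text
(no output)
```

View pics/topz.png

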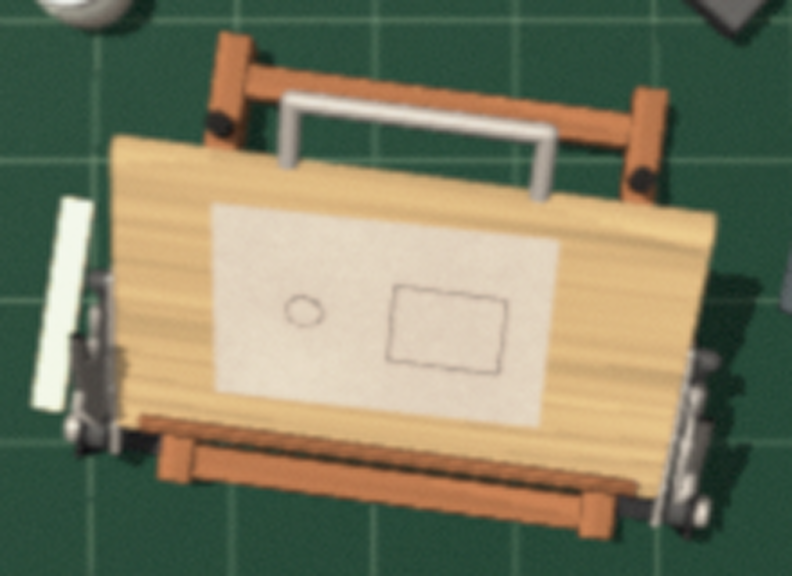

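View pics/scenez.png

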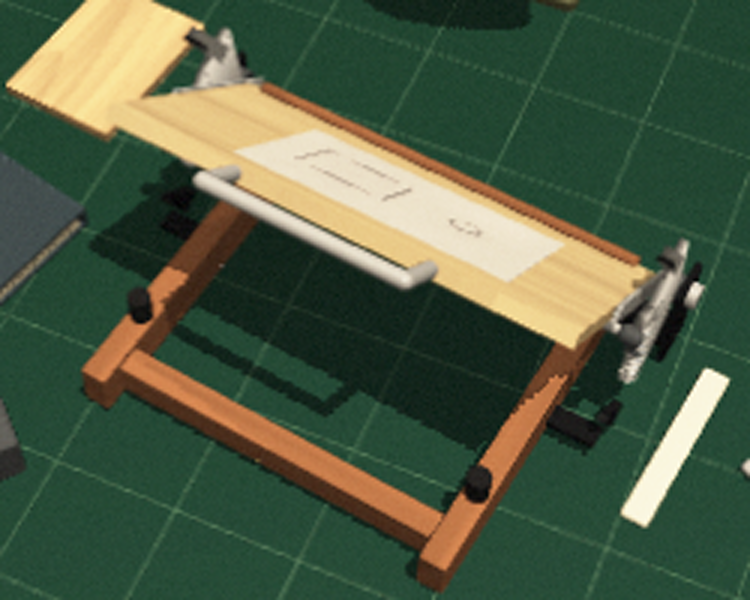

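```bash
cat > h.py <<'E'
import numpy as np,cv2
def load(f):
    return dict(np.load(f))
def ray(c,px):
    f=240/np.tan(np.radians(float(c['vertical_fov']))/2)
    K=np.array([[f,0,float(c['cx'])],[0,f,float(c['cy'])],[0,0,1]])
    u=cv2.undistortPoints(np.array([[px]],float),K,np.array([float(c['k1']),0,0,0.]))[0,0]
    d=c['R'].T@np.array([u[0],u[1],1]); o=-c['R'].T@c['t']; return o,d/np.linalg.norm(d)
def tri(c1,p1,c2,p2):
    o1,d1=ray(c1,p1);o2,d2=ray(c2,p2)
    A=np.stack([d1,-d2],1); s=np.linalg.lstsq(A,o2-o1,rcond=None)[0]
    a=o1+d1*s[0];b=o2+d2*s[1]; return (a+b)/2,np.linalg.norm(a-b)
def onz(c,p,z):
    o,d=ray(c,p); return o+d*(z-o[2])/d[2]
def proj(c,X):
    f=240/np.tan(np.radians(float(c['vertical_fov']))/2)
    K=np.array([[f,0,float(c['cx'])],[0,f,float(c['cy'])],[0,0,1]])
    p,_=cv2.projectPoints(np.array(X,float).reshape(-1,1,3),cv2.Rodrigues(c['R'])[0],c['t'],K,np.array([float(c['k1']),0,0,0.])); return p[:,0]
E
python3 - <<'E'
from h import *
T=load('pics/top0.npz');S=load('pics/scene0.npz')
t=lambda x,y:(180+x/3.6-.4,190+y/3.6-.4); s=lambda x,y:(225+x/3-.33,130+y/3-.33)
bl,e1=tri(T,t(290,100),S,s(408,277)); br,e2=tri(T,t(550,132),S,s(207,181))
print('bar',bl,br,e1,e2,np.linalg.norm(bl-br))
cr,e4=tri(T,t(715,216),S,s(112,102));print('corner r',cr,e4)
cl,e3=tri(T,t(115,138),S,s(575,338));print('corner l',cl,e3,np.linalg.norm(cl-cr))
y=bl-br; yaw=np.arctan2(-y[0],y[1]); yc=cl-cr; print('yaw',yaw,np.arctan2(-yc[0],yc[1]))
m=(bl+br)/2; sl=np.arcsin((m[2]-.075)/.28); h=m-.28*np.array([np.cos(sl)*np.cos(yaw),np.cos(sl)*np.sin(yaw),np.sin(sl)])
print(m,np.degrees(sl),h)
# feet far corners
print('feet', onz(T,t(235,33),.03),onz(T,t(652,88),.03))
for n,p in dict(folder=t(62,305)).items(): print(n,onz(T,p,0))
print(proj(T,[h])*3.6-np.array([180,190])*3.6)
E
```

```text
bar [0.60891545 0.13448358 0.25731122] [ 0.59002359 -0.01421687  0.25428542] 0.0022911535364879203 0.005276955121959789 0.1499262524652888
corner r [ 0.54256314 -0.11107945  0.23732692] 0.005411444640426154
corner l [0.59018065 0.24086199 0.2291465 ] 0.0014216287502580051 0.3552423420631708
yaw -0.1263693908029612 -0.13448288308367137
[0.59946952 0.06013336 0.25579832] 40.21880093834443 [0.38737081 0.08707973 0.075     ]
feet [0.68586692 0.19686115 0.03      ] [ 0.64712495 -0.09444135  0.03      ]
folder [0.49613925 0.32248244 0.        ]
[[385.03655758 465.23671322]]
```

Call:
jog_arm --plan '[[[0,0,0,0,0,0.03,0.05],[0,0,0,0,0,0.03,0.05],[0,0,0,0.005,0.01,0.03,0.05],[0,0,0.04,0.01,0.02,0.03,0.05],[0,0,0.05,0.014,0.028,0.02,0.05],[0,0,0.05,0.014,0.028,0.02,0.05],[0,0,0.05,0.014,0.028,0.01,0.05],[0,0,0.05,0.014,0.028,0,0.05],[0,0,0.05,0.014,0.028,0,0.05],[0,0,0.05,0.014,0.028,0,0.05]]]' --squeeze 20

```text
t: 0.98
ee_pos: [0.3668, -0.3845, 0.3548]
orientation: [0.926, 0.377, -0.003, -0.006]
contact_force: [1.8, -0.0, -1.3]
grip_width: 0.0502
```

Call:
jog_arm --plan '[[[0,0,0.05,0.016,0.032,0,0.05],[0,0,0.05,0.016,0.032,0,0.05],[0,0,0.05,0.016,0.032,0,0.05],[0,0,0.05,0.016,0.032,0,0.05],[0,0,0.05,0.016,0.032,0,0.05],[0,0,0.05,0.016,0.032,0,0.05],[0,0,0.05,0.016,0.032,0,0.05],[0,0,0.05,0.016,0.032,0,0.05],[0,0,0.05,0.016,0.032,0,0.05],[0,0,0.05,0.016,0.032,0,0.05]]]'

```text
t: 1.82
ee_pos: [0.5295, -0.0474, 0.3531]
orientation: [0.797, 0.604, -0.004, -0.005]
contact_force: [1.5, 0.2, 0.6]
grip_width: 0.05
```

Call:
jog_arm --plan '[[[0,0,0.04,0.016,0.032,0,0.05],[0,0,0.04,0.016,0.03,0,0.05],[0,0,0.04,0.014,0.025,0,0.05],[0,0,0.03,0.012,0.02,0,0.05],[0,0,0.02,0.008,0.01,0,0.05],[0,0,0,0.004,0.005,0,0.05],[0,0,0,0,0,0,0.05],[0,0,0,0,0,0,0.05],[0,0,0,0,0,0,0.05],[0,0,0,0,0,0,0.05]]]'

```text
t: 2.65
ee_pos: [0.6014, 0.0854, 0.3489]
orientation: [0.738, 0.675, -0.007, -0.006]
contact_force: [0.0, 0.1, -0.2]
grip_width: 0.0506
```

```bash
cat > w.py <<'E'
from h import *
from scipy.spatial.transform import Rotation as Ro
from plant import sense,read_camera
def wrist(name):
    s=sense(); c=read_camera("wrist"); 
    cv2.imwrite(f'pics/{name}.png',c['img'][:,:,::-1])
    M=np.eye(4); M[:3,:3]=Ro.from_quat(s['orientation']).as_matrix(); M[:3,3]=s['ee_pos']
    W=M@np.array(c['T_tool_cam']); c['R']=W[:3,:3].T; c['t']=-W[:3,:3].T@W[:3,3]
    np.savez(f'pics/{name}.npz',**c); return s,c
E
python3 - <<'E'
from w import *
s,c=wrist('w1')
print(s['t'],s['ee_pos'],s['orientation'],s['joint_positions'],s['contact_force'])
print('bar pred',proj(c,[[0.609,.1345,.257],[.59,-.0142,.2543],[.5995,.06,.256]]))
E
```

```text
2.65 [0.60135724 0.08536045 0.34886103] [ 0.73779332  0.67495549 -0.00735952 -0.00647664] [ 5.22991506e-02 -7.19065919e-03  1.51890335e+00  6.49398050e-04
  1.64947666e+00  1.41243508e-01] [ 0.03507027  0.14072669 -0.17604958]
bar pred [[326.74300019 158.2294328 ]
 [318.90927515 351.23837487]
 [322.54694247 262.20297056]]
```

View pics/w1.png

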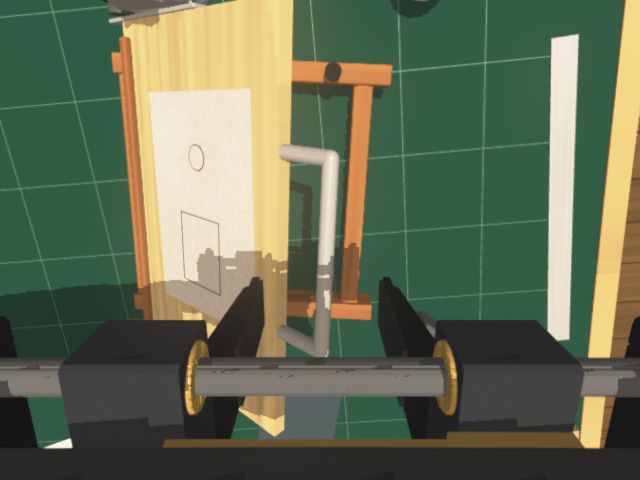

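Call:
jog_arm --plan '[[[0,0,-0.01,0,-0.006,0,0.05],[0.004,0,-0.01,0,-0.008,-0.004,0.05],[0,0,-0.01,0,-0.006,-0.01,0.05],[0,0,-0.01,0,-0.004,-0.012,0.05],[0,0,0,0,-0.001,-0.012,0.05],[0,0,0,0,0,-0.012,0.05],[0,0,0,0,0,-0.01,0.05],[0,0,0,0,0,-0.006,0.05],[0,0,0,0,0,0,0.05],[0,0,0,0,0,0,0.05]]]'

```text
t: 3.53
ee_pos: [0.5986, 0.0541, 0.2735]
orientation: [0.754, 0.656, -0.007, -0.009]
contact_force: [-0.5, 0.1, 0.3]
grip_width: 0.0501
```

Run:
```python
from w import *
s,c=wrist('w2')
print(s['t'],s['ee_pos'],s['orientation'],s['contact_force'])
print('bar pred',proj(c,[[0.609,.1345,.257],[.59,-.0142,.2543],[.5995,.06,.256]]))
W=load('pics/w1.npz');T=load('pics/top0.npz')
W2=c
S=load('pics/scene0.npz')
s_=lambda x,y:(225+x/3-.33,130+y/3-.33)
print(tri(W,(331,158),S,s_(408,277)),tri(W,(321,352),S,s_(207,181)))
```

```text
3.5333 [0.59863736 0.05407624 0.27354018] [ 0.75438956  0.6563233  -0.00717845 -0.00919767] [-0.50571343  0.14946903  0.31353124]
bar pred [[317.76216309 110.65398929]
 [321.69194398 375.08371597]
 [319.94477583 256.39192529]]
(array([0.61176827, 0.13579402, 0.26213946]), np.float64(0.0016329192187792012)) (array([ 0.59229451, -0.01048671,  0.25982643]), np.float64(0.0018991122828118008))
```

View pics/w2.png

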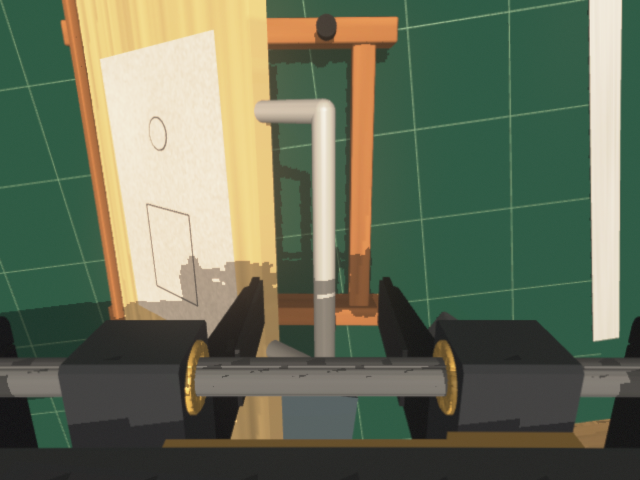

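Call:
jog_arm --plan '[[[0,0,0,0.001,0.001,-0.006,0.05],[0,0,0,0.001,0.001,-0.01,0.05],[0,0,0,0,0.001,-0.01,0.05],[0,0,0,0,0,-0.007,0.05],[0,0,0,0,0,-0.004,0.05],[0,0,0,0,0,0,0.05],[0,0,0,0,0,0,0.05],[0,0,0,0,0,0,0.05],[0,0,0,0,0,0,0.05],[0,0,0,0,0,0,0.05]]]'

```text
t: 4.42
ee_pos: [0.6019, 0.0583, 0.2347]
orientation: [0.754, 0.657, -0.006, -0.008]
contact_force: [1.2, -0.6, -0.2]
grip_width: 0.0504
```

Run:
```python
from w import *
s,c=wrist('w3')
print(s['t'],s['ee_pos'],s['orientation'],s['contact_force'])
k=read_camera('scene'); cv2.imwrite('pics/s3.png',cv2.resize(k['img'][120:330,225:475,::-1],None,fx=2.8,fy=2.8,interpolation=cv2.INTER_CUBIC))
```

```text
4.4167 [0.60192648 0.0583457  0.23470662] [ 0.75392988  0.6568803  -0.00578001 -0.00803726] [ 1.2270541  -0.62120408 -0.21853574]
```

View pics/w3.png

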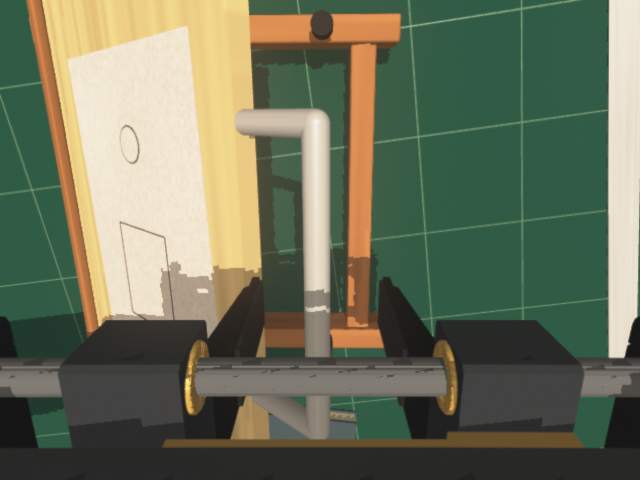

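View pics/s3.png

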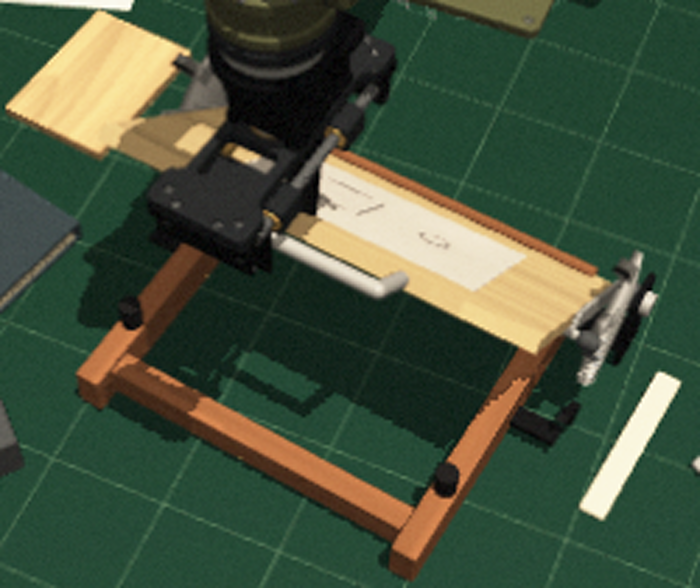

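Call:
jog_arm --plan '[[[0,0,0,-0.0015,0,0.002,0.03],[0,0,0,0,0,0,0.02],[0,0,0,0,0,0,0.014],[0,0,0,0,0,0,0.008],[0,0,0,0,0,0,0.008],[0,0,0,0,0,0,0.008],[0,0,0,0,0,0,0.008],[0,0,0,0,0,0,0.008],[0,0,0,0,0,0,0.008],[0,0,0,0,0,0,0.008]]]' --squeeze 15

```text
t: 5.35
ee_pos: [0.6008, 0.0583, 0.2382]
orientation: [0.754, 0.657, -0.005, -0.007]
contact_force: [-0.4, -0.3, 0.2]
grip_width: 0.0079
```

```bash
cat > st.py <<'E'
from w import *
s=sense(); print(round(s['t'],2),np.round(s['ee_pos'],4),np.round(s['orientation'],4),'F',np.round(s['contact_force'],2),'M',np.round(s['ft_torque'],2),'g',round(float(s['grip_width']),4))
E
python3 st.py
```

```text
5.35 [0.6008 0.0583 0.2382] [ 0.754   0.6569 -0.005  -0.0074] F [-0.41 -0.32  0.24] M [-0.05 -0.09 -0.01] g 0.0079
```

Run:
```python
from w import *
s,c=wrist('w4');print(s['grip_width'])
k=read_camera('scene'); cv2.imwrite('pics/s4.png',cv2.resize(k['img'][160:260,280:400,::-1],None,fx=6,fy=6,interpolation=cv2.INTER_CUBIC))
```

```text
0.007942074666117719
```

View pics/w4.png

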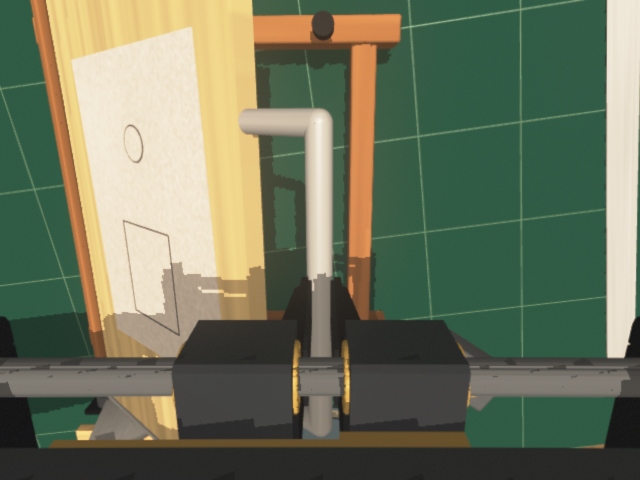

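View pics/s4.png

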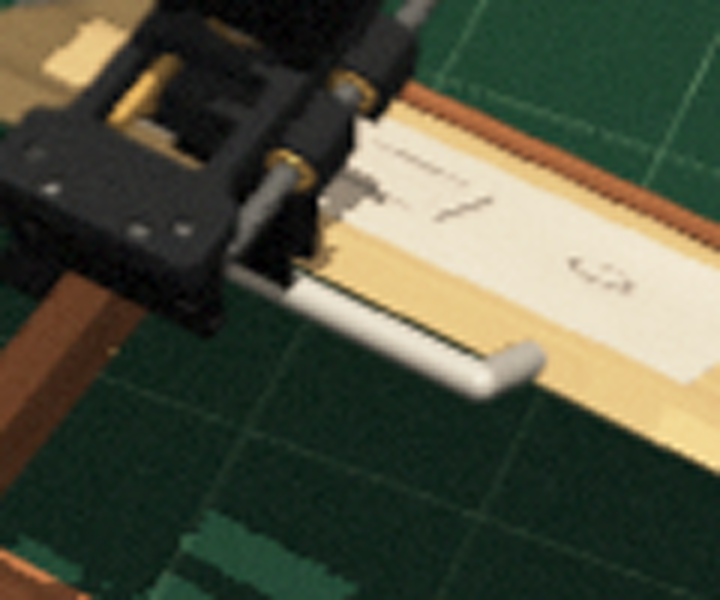

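Run:
```python
from h import *
P=[('w1',(331,158)),('w2',(324,108)),('w3',(317,119)),('w4',(319,119))]
C=[load(f'pics/{n}.npz') for n,_ in P]
for i in range(4):
    for j in range(i): print(P[i][0],P[j][0],tri(C[i],P[i][1],C[j],P[j][1]))
T=load('pics/top0.npz');S=load('pics/scene0.npz')
t=lambda x,y:(180+x/3.6-.4,190+y/3.6-.4); s=lambda x,y:(225+x/3-.33,130+y/3-.33)
print(tri(C[0],P[0][1],T,t(290,100)),tri(C[3],P[3][1],T,t(290,100)),tri(C[3],P[3][1],S,s(408,277)),tri(T,t(290,100),S,s(408,277)))
for c in C: print(-c['R'].T@c['t'])
g=load('pics/w4.npz')['img'][180]; print(g[290:350].sum(1))
g=load('pics/w1.npz')['img'][200]; print(g[310:350].sum(1))
```

```text
w2 w1 (array([0.61209517, 0.13525634, 0.26440838]), np.float64(0.00036251395814716303))
w3 w1 (array([0.6123946 , 0.13575614, 0.26786561]), np.float64(0.0009517489027701798))
w3 w2 (array([0.61187824, 0.13534093, 0.23713125]), np.float64(6.696776425943037e-05))
w4 w1 (array([0.6120988 , 0.13558568, 0.2671512 ]), np.float64(0.0003431961900002415))
w4 w2 (array([0.61202999, 0.13533881, 0.25398354]), np.float64(0.0001797589508431915))
w4 w3 (array([0.61028307, 0.1342309 , 0.18509429]), np.float64(0.00029945756809909846))
(array([0.61113057, 0.13390885, 0.24890083]), np.float64(0.0016283899375548563)) (array([0.61156817, 0.13517794, 0.24045653]), np.float64(0.00015345280607199444)) (array([0.61197127, 0.13608765, 0.26229116]), np.float64(0.001174765570639858)) (array([0.60891545, 0.13448358, 0.25731122]), np.float64(0.0022911535364879203))
[0.61355089 0.16729799 0.54688744]
[0.61550585 0.1345948  0.47182291]
[0.61795876 0.13886609 0.43305321]
[0.61639387 0.1387918  0.43656448]
[191 191 188 191 197 222 224 227 202 197 200 232 240 242 261 365 440 494
 537 571 590 601 613 621 633 647 664 679 687 690 683 670 658 647 641 632
 621 610 591 561 526 479 378 274 245 239 240 237 239 240 235 237 235 200
 185 185 186 189 211 243]
[205 238 248 248 249 250 251 248 251 268 386 481 548 589 614 629 642 669
 684 683 666 651 641 629 598 548 470 317 248 240 244 235 197 182 186 192
 231 368 442 452]
```

Call:
jog_arm --plan '[[[0,0,0,0,0,0,0.002],[0,0,0,0,0,0,0.002],[0,0,0,0,0,0,0.002],[0,0,0,0,0,0,0.002],[0,0,0,0,0,0,0.002],[0,0,0,0,0,0,0.002],[0,0,0,0,0,0,0.002],[0,0,0,0,0,0,0.002],[0,0,0,0,0,0,0.002],[0,0,0,0,0,0,0.002]]]'

```text
t: 6.28
ee_pos: [0.6007, 0.0583, 0.2381]
orientation: [0.754, 0.657, -0.005, -0.007]
contact_force: [0.3, 0.2, 0.9]
grip_width: 0.0019
```

```bash
python3 st.py
python3 - <<'E'
from w import *
s,c=wrist('w5')
cv2.imwrite('pics/w5z.png',cv2.resize(c['img'][260:440,220:420,::-1],None,fx=3.3,fy=3.3,interpolation=cv2.INTER_CUBIC))
E
```

```text
6.28 [0.6007 0.0583 0.2381] [ 0.754   0.6569 -0.005  -0.0074] F [0.32 0.19 0.88] M [-0.02 -0.11 -0.03] g 0.0019
```

View pics/w5z.png

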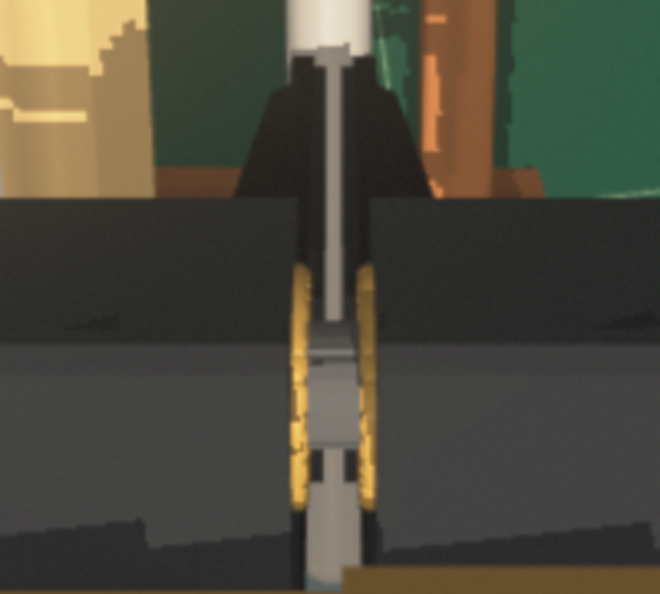

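Run:
```python
from w import *
s=sense(); k=read_camera('scene'); np.savez('pics/s6.npz',**k)
T=load('pics/top0.npz');S=load('pics/scene0.npz')
R=Ro.from_quat(s['orientation']).as_matrix()
X=[s['ee_pos'],s['ee_pos']+R@[.010,0,0],s['ee_pos']+R@[0.01,0.0,-.02],s['ee_pos']+R@[0.01,0.0,-.059-.019]]
p=proj(k,X);print(p)
im=k['img'][:,:,::-1].copy()
z=cv2.resize(im[160:260,280:400],None,fx=6,fy=6,interpolation=cv2.INTER_CUBIC)
for q in p: cv2.circle(z,(int((q[0]-280+.5)*6),int((q[1]-160+.5)*6)),3,(0,0,255),-1)
cv2.imwrite('pics/s6.png',z)
t=lambda x,y:(180+x/3.6-.4,190+y/3.6-.4); s_=lambda x,y:(225+x/3-.33,130+y/3-.33)
# folder corners
for a,b in [((66,198),(712,370)),((95,203),(728,377)),((33,408),(622,517)),((57,412),(645,527))]:
    print(onz(T,t(*a),.004),onz(S,s_(*b),.004))
```

```text
[[324.27227036 211.32692842]
 [328.71056123 213.55720466]
 [328.58326569 207.38252875]
 [328.18751899 188.31063779]]
[0.57207169 0.31979678 0.004     ] [0.42242879 0.32814808 0.004     ]
[0.56851324 0.29900533 0.004     ] [0.42348589 0.34152271 0.004     ]
[0.42324999 0.34128032 0.004     ] [0.57252175 0.3039404  0.004     ]
[0.4204967  0.32415979 0.004     ] [0.57347731 0.3221066  0.004     ]
```

View pics/s6.png

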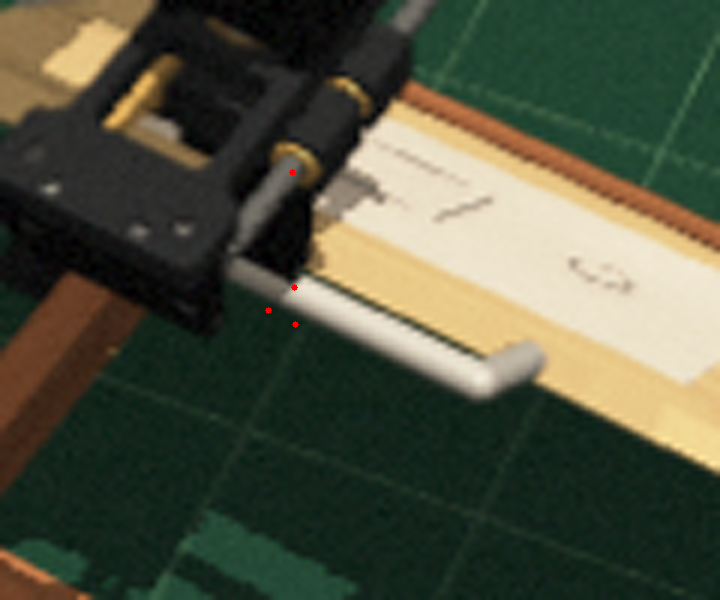

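Call:
jog_arm --plan '[[[0,0,0,0,0,0.004,0.02],[0,0,0,0,0,0.004,0.045],[0,0,0,0,0,0,0.05],[0,0,0,0,0,0,0.05],[0,0,0,0,0,0,0.05],[0,0,0,0,0,-0.006,0.05],[0,0,0,0,0,-0.01,0.05],[0,0,0,0,0,-0.006,0.05],[0,0,0,0,0,-0.004,0.05],[0,0,0,0,0,0,0.05]]]'

```text
t: 7.22
ee_pos: [0.6004, 0.0583, 0.218]
orientation: [0.754, 0.657, -0.005, -0.008]
contact_force: [0.0, 0.1, -0.9]
grip_width: 0.0495
```

```bash
python3 st.py
cat > sc.py <<'E'
import sys
from w import *
n=sys.argv[1]; x0,y0,w,h,f=map(float,sys.argv[2:7]); cam=sys.argv[7] if len(sys.argv)>7 else 'scene'
k=read_camera(cam) if cam!='wrist' else wrist(n+'r')[1]
x0,y0,w,h=map(int,(x0,y0,w,h))
cv2.imwrite(f'pics/{n}.png',cv2.resize(k['img'][y0:y0+h,x0:x0+w,::-1],None,fx=f,fy=f,interpolation=cv2.INTER_CUBIC))
E
python3 sc.py s7 280 160 120 100 6
```

```text
7.22 [0.6004 0.0583 0.218 ] [ 0.754   0.6568 -0.0052 -0.0075] F [ 0.05  0.12 -0.85] M [ 0.05 -0.07 -0.  ] g 0.0495
```

View pics/s7.png

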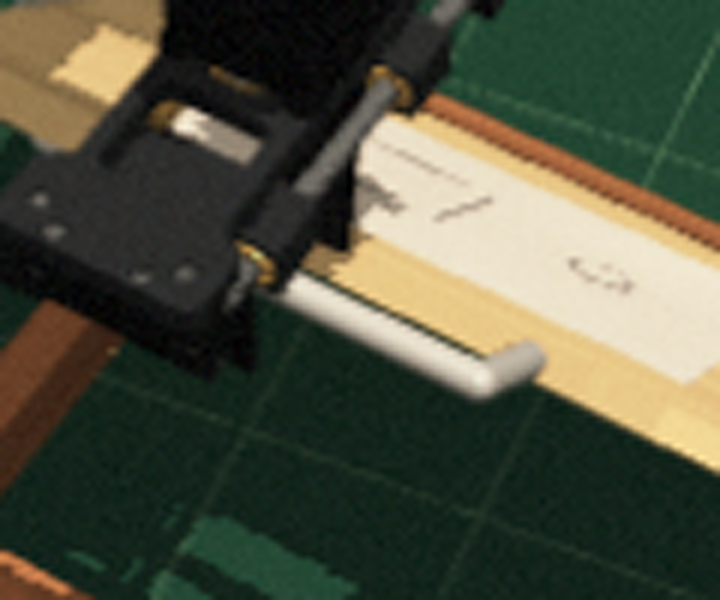

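Run:
```python
from w import *
s=sense();S=load('pics/scene0.npz')
R=Ro.from_quat(s['orientation']).as_matrix()
for y in (.0248,.0368,-.0248,-.0368):
  for z in (0,-.01,-.02,-.03):
    X=[s['ee_pos']+R@[.01,y,z]]
    p=proj(S,X)[0]; print(y,z,np.round((p-[279.5,159.5])*6), X[0].round(3))
```

```text
0.0248 0 [254. 415.] [0.626 0.065 0.218]
0.0248 -0.01 [254. 397.] [0.627 0.065 0.228]
0.0248 -0.02 [253. 379.] [0.627 0.065 0.238]
0.0248 -0.03 [252. 361.] [0.627 0.065 0.248]
0.0368 0 [234. 441.] [0.638 0.063 0.218]
0.0368 -0.01 [233. 424.] [0.638 0.063 0.228]
0.0368 -0.02 [232. 406.] [0.639 0.063 0.238]
0.0368 -0.03 [232. 388.] [0.639 0.063 0.248]
-0.0248 0 [336. 307.] [0.577 0.072 0.219]
-0.0248 -0.01 [336. 289.] [0.577 0.072 0.229]
-0.0248 -0.02 [336. 270.] [0.578 0.071 0.239]
-0.0248 -0.03 [336. 252.] [0.578 0.071 0.249]
-0.0368 0 [355. 281.] [0.565 0.073 0.219]
-0.0368 -0.01 [355. 263.] [0.566 0.073 0.229]
-0.0368 -0.02 [355. 245.] [0.566 0.073 0.239]
-0.0368 -0.03 [355. 226.] [0.566 0.073 0.249]
```

Call:
jog_arm --plan '[[[0,0,0,0,0,-0.003,0.04],[0,0,0,0,0,0,0.03],[0,0,0,0,0,0,0.02],[0,0,0,0,0,0,0.016],[0,0,0,0,0,0,0.01],[0,0,0,0,0,0,0.006],[0,0,0,0,0,0,0.006],[0,0,0,0,0,0,0.006],[0,0,0,0,0,0,0.006],[0,0,0,0,0,0,0.006]]]' --squeeze 15

```text
t: 8.1
ee_pos: [0.5999, 0.0584, 0.2155]
orientation: [0.754, 0.657, -0.006, -0.008]
contact_force: [-0.5, 0.7, 0.5]
grip_width: 0.0115
```

```bash
python3 st.py;python3 sc.py s8 280 160 120 100 6
```

```text
8.1 [0.5999 0.0584 0.2155] [ 0.7538  0.657  -0.0056 -0.0079] F [-0.48  0.73  0.46] M [-0.05  0.04 -0.01] g 0.0115
```

View pics/s8.png

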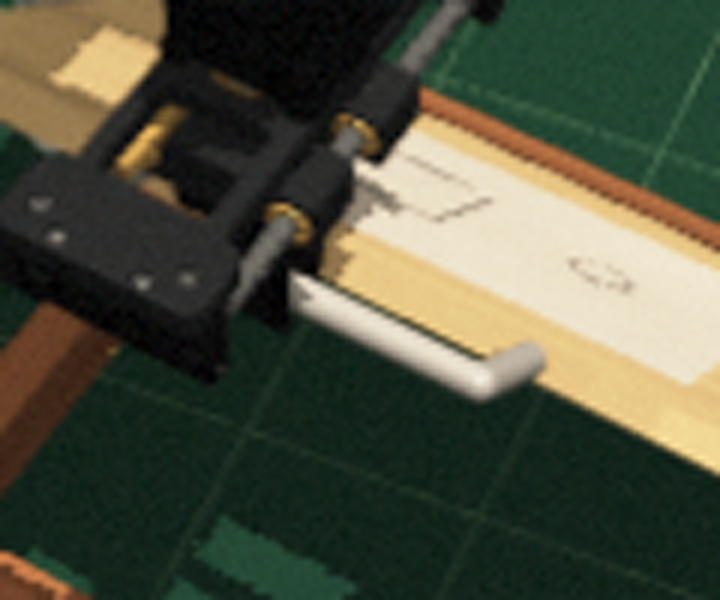

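Call:
jog_arm --plan '[[[0,0,0,-0.001,0.0001,0.0011,0.006],[0,0,0,-0.0016,0.0002,0.0019,0.006],[0,0,0,-0.0019,0.0003,0.0022,0.006],[0,0,0,-0.0019,0.0003,0.0022,0.006],[0,0,0,-0.002,0.0003,0.0022,0.006],[0,0,0,-0.002,0.0003,0.0022,0.006],[0,0,0,-0.0013,0.0002,0.0014,0.006],[0,0,0,-0.0007,0.0001,0.0007,0.006],[0,0,0,0,0,0,0.006],[0,0,0,0,0,0,0.006]]]' --squeeze 25

```text
t: 8.98
ee_pos: [0.5886, 0.0599, 0.2288]
orientation: [0.754, 0.657, -0.003, -0.006]
contact_force: [2.6, 1.0, -3.6]
grip_width: 0.0112
```

```bash
python3 st.py
```

```text
8.98 [0.5886 0.0599 0.2288] [ 0.7539  0.6569 -0.0035 -0.0056] F [ 2.64  1.01 -3.64] M [-0.07 -0.69  0.06] g 0.0112
```

```bash
cat > arc.py <<'E'
import sys,numpy as np
# usage: arc.py s0 ds1 ds2 ...
s=float(sys.argv[1]); out=[]
for d in map(float,sys.argv[2:]):
    a,b=np.radians(s),np.radians(s+d); dr=.28*(np.cos(b)-np.cos(a)); dz=.28*(np.sin(b)-np.sin(a)); s+=d
    out.append([0,0,0,round(.9916*dr,4),round(-.1296*dr,4),round(dz,4),.006])
print(out,s)
E
python3 arc.py 43.9 .4 .7 .9 1 1 1 .9 .7 .4 0
```

```text
[[0, 0, 0, np.float64(-0.0013), np.float64(0.0002), np.float64(0.0014), 0.006], [0, 0, 0, np.float64(-0.0024), np.float64(0.0003), np.float64(0.0024), 0.006], [0, 0, 0, np.float64(-0.0031), np.float64(0.0004), np.float64(0.0031), 0.006], [0, 0, 0, np.float64(-0.0035), np.float64(0.0005), np.float64(0.0034), 0.006], [0, 0, 0, np.float64(-0.0036), np.float64(0.0005), np.float64(0.0033), 0.006], [0, 0, 0, np.float64(-0.0036), np.float64(0.0005), np.float64(0.0032), 0.006], [0, 0, 0, np.float64(-0.0033), np.float64(0.0004), np.float64(0.0029), 0.006], [0, 0, 0, np.float64(-0.0026), np.float64(0.0003), np.float64(0.0022), 0.006], [0, 0, 0, np.float64(-0.0015), np.float64(0.0002), np.float64(0.0012), 0.006], [0, 0, 0, np.float64(0.0), np.float64(-0.0), np.float64(0.0), 0.006]] 50.9
```

Call:
jog_arm --plan '[[[0,0,0,-0.0013,0.0002,0.0014,0.006],[0,0,0,-0.0024,0.0003,0.0024,0.006],[0,0,0,-0.0031,0.0004,0.0031,0.006],[0,0,0,-0.0035,0.0005,0.0034,0.006],[0,0,0,-0.0036,0.0005,0.0033,0.006],[0,0,0,-0.0036,0.0005,0.0032,0.006],[0,0,0,-0.0033,0.0004,0.0029,0.006],[0,0,0,-0.0026,0.0003,0.0022,0.006],[0,0,0,-0.0015,0.0002,0.0012,0.006],[0,0,0,0,0,0,0.006]]]'

```text
t: 9.82
ee_pos: [0.561, 0.0636, 0.2555]
orientation: [0.754, 0.657, -0.003, -0.005]
contact_force: [1.6, -0.9, -3.3]
grip_width: 0.0114
```

```bash
python3 st.py
```

```text
9.82 [0.561  0.0636 0.2555] [ 0.7539  0.657  -0.003  -0.0051] F [ 1.57 -0.94 -3.33] M [-0.07 -0.66  0.01] g 0.0114
```

```bash
python3 arc.py 50.5 .3 .5 .6 .6 .6 .6 .5 .3 0 0 | sed 's/np.float64//g'
```

```text
[[0, 0, 0, (-0.0011), (0.0001), (0.0009), 0.006], [0, 0, 0, (-0.0019), (0.0002), (0.0015), 0.006], [0, 0, 0, (-0.0023), (0.0003), (0.0018), 0.006], [0, 0, 0, (-0.0023), (0.0003), (0.0018), 0.006], [0, 0, 0, (-0.0023), (0.0003), (0.0018), 0.006], [0, 0, 0, (-0.0023), (0.0003), (0.0017), 0.006], [0, 0, 0, (-0.002), (0.0003), (0.0014), 0.006], [0, 0, 0, (-0.0012), (0.0002), (0.0009), 0.006], [0, 0, 0, (0.0), (-0.0), (0.0), 0.006], [0, 0, 0, (0.0), (-0.0), (0.0), 0.006]] 54.5
```

Call:
jog_arm --plan '[[[0,0,0,-0.0011,0.0001,0.0009,0.006],[0,0,0,-0.0019,0.0002,0.0015,0.006],[0,0,0,-0.0023,0.0003,0.0018,0.006],[0,0,0,-0.0023,0.0003,0.0018,0.006],[0,0,0,-0.0023,0.0003,0.0018,0.006],[0,0,0,-0.0023,0.0003,0.0017,0.006],[0,0,0,-0.002,0.0003,0.0014,0.006],[0,0,0,-0.0012,0.0002,0.0009,0.006],[0,0,0,0,0,0,0.006],[0,0,0,0,0,0,0.006]]]'

```text
t: 10.65
ee_pos: [0.5442, 0.0658, 0.2686]
orientation: [0.754, 0.657, -0.003, -0.005]
contact_force: [3.5, -0.2, -2.9]
grip_width: 0.0115
```

```bash
python3 st.py; python3 sc.py s9 380 200 90 80 8
```

```text
10.65 [0.5442 0.0658 0.2686] [ 0.7539  0.6569 -0.0027 -0.0049] F [ 3.46 -0.24 -2.89] M [-0.1  -0.73  0.05] g 0.0115
```

View pics/s9.png

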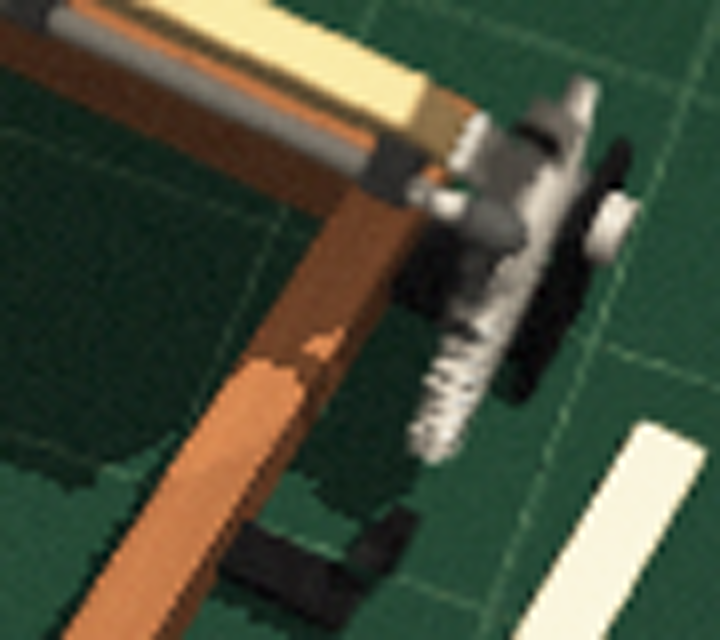

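```bash
cat > fit.py <<'E'
import numpy as np
from scipy.optimize import least_squares
P=np.array([[.5999,.0584,.2155],[.5886,.0599,.2288],[.561,.0636,.2555],[.5442,.0658,.2686]])
r=P[:,0]*.9916-P[:,1]*.1296
f=lambda p:np.hypot(r-p[0],P[:,2]-p[1])-.28
s=least_squares(f,[.36,.04]);print(s.x,s.fun)
print(np.degrees(np.arctan2(P[:,2]-s.x[1],r-s.x[0])))
E
python3 fit.py
```

```text
[0.3686995 0.0404921] [ 1.88114330e-05 -1.98276965e-05 -1.21053061e-05  1.33491309e-05]
[38.68117719 42.26618293 50.16734415 54.5510152 ]
```

```bash
python3 arc.py 54.55 .2 .3 .3 .3 .3 .2 0 0 0 0 | sed 's/np.float64//g';python3 arc.py 56.2 .2 .2 .2 .2 .2 0 0 0 0 0 | sed 's/np.float64//g'
```

```text
[[0, 0, 0, (-0.0008), (0.0001), (0.0006), 0.006], [0, 0, 0, (-0.0012), (0.0002), (0.0008), 0.006], [0, 0, 0, (-0.0012), (0.0002), (0.0008), 0.006], [0, 0, 0, (-0.0012), (0.0002), (0.0008), 0.006], [0, 0, 0, (-0.0012), (0.0002), (0.0008), 0.006], [0, 0, 0, (-0.0008), (0.0001), (0.0005), 0.006], [0, 0, 0, (0.0), (-0.0), (0.0), 0.006], [0, 0, 0, (0.0), (-0.0), (0.0), 0.006], [0, 0, 0, (0.0), (-0.0), (0.0), 0.006], [0, 0, 0, (0.0), (-0.0), (0.0), 0.006]] 56.14999999999999
[[0, 0, 0, (-0.0008), (0.0001), (0.0005), 0.006], [0, 0, 0, (-0.0008), (0.0001), (0.0005), 0.006], [0, 0, 0, (-0.0008), (0.0001), (0.0005), 0.006], [0, 0, 0, (-0.0008), (0.0001), (0.0005), 0.006], [0, 0, 0, (-0.0008), (0.0001), (0.0005), 0.006], [0, 0, 0, (0.0), (-0.0), (0.0), 0.006], [0, 0, 0, (0.0), (-0.0), (0.0), 0.006], [0, 0, 0, (0.0), (-0.0), (0.0), 0.006], [0, 0, 0, (0.0), (-0.0), (0.0), 0.006], [0, 0, 0, (0.0), (-0.0), (0.0), 0.006]] 57.20000000000002
```

Call:
jog_arm --plan '[[[0,0,0,-0.0008,0.0001,0.0006,0.006],[0,0,0,-0.0012,0.0002,0.0008,0.006],[0,0,0,-0.0012,0.0002,0.0008,0.006],[0,0,0,-0.0012,0.0002,0.0008,0.006],[0,0,0,-0.0012,0.0002,0.0008,0.006],[0,0,0,-0.0008,0.0001,0.0005,0.006],[0,0,0,0,0,0,0.006],[0,0,0,0,0,0,0.006],[0,0,0,0,0,0,0.006],[0,0,0,0,0,0,0.006]]]'

```text
t: 11.53
ee_pos: [0.5374, 0.0667, 0.2734]
orientation: [0.754, 0.657, -0.003, -0.005]
contact_force: [2.3, -0.8, -2.7]
grip_width: 0.0113
```

```bash
cat > st.py <<'E'
from w import *
s=sense(); p=s['ee_pos']; F=s['contact_force']
r=p[0]*.9916-p[1]*.1296; a=np.arctan2(p[2]-.0405,r-.3687); Fr=F[0]*.9916-F[1]*.1296
print(round(s['t'],2),np.round(p,4),np.round(s['orientation'],4),'F',np.round(F,2),'g',round(float(s['grip_width']),4))
print('slope %.2f rad err %.4f  press-down-on-hand %.2f radial %.2f'%(np.degrees(a),np.hypot(r-.3687,p[2]-.0405)-.28,Fr*np.sin(a)-F[2]*np.cos(a),Fr*np.cos(a)+F[2]*np.sin(a)))
E
python3 st.py
```

```text
11.53 [0.5374 0.0667 0.2734] [ 0.754   0.6569 -0.0027 -0.0046] F [ 2.26 -0.78 -2.73] g 0.0113
slope 56.26 rad err 0.0001  press-down-on-hand 3.46 radial -0.97
```

Call:
jog_arm --plan '[[[0,0,0,-0.0008,0.0001,0.0005,0.006],[0,0,0,-0.0008,0.0001,0.0005,0.006],[0,0,0,-0.0008,0.0001,0.0005,0.006],[0,0,0,-0.0008,0.0001,0.0005,0.006],[0,0,0,-0.0008,0.0001,0.0005,0.006],[0,0,0,0,0,0,0.006],[0,0,0,0,0,0,0.006],[0,0,0,0,0,0,0.006],[0,0,0,0,0,0,0.006],[0,0,0,0,0,0,0.006]]]'

```text
t: 12.37
ee_pos: [0.533, 0.0673, 0.2763]
orientation: [0.754, 0.657, -0.003, -0.005]
contact_force: [2.8, -0.6, -2.7]
grip_width: 0.011
```

```bash
python3 st.py
```

```text
12.37 [0.533  0.0673 0.2763] [ 0.754   0.6569 -0.0026 -0.0046] F [ 2.77 -0.57 -2.72] g 0.011
slope 57.35 rad err 0.0001  press-down-on-hand 3.84 radial -0.77
```

```bash
python3 arc.py 57.35 .2 .4 .4 .4 .4 .4 .4 .3 .2 0 | sed 's/np.float64//g'
```

```text
[[0, 0, 0, (-0.0008), (0.0001), (0.0005), 0.006], [0, 0, 0, (-0.0016), (0.0002), (0.001), 0.006], [0, 0, 0, (-0.0016), (0.0002), (0.001), 0.006], [0, 0, 0, (-0.0017), (0.0002), (0.001), 0.006], [0, 0, 0, (-0.0017), (0.0002), (0.001), 0.006], [0, 0, 0, (-0.0017), (0.0002), (0.001), 0.006], [0, 0, 0, (-0.0017), (0.0002), (0.001), 0.006], [0, 0, 0, (-0.0013), (0.0002), (0.0007), 0.006], [0, 0, 0, (-0.0008), (0.0001), (0.0005), 0.006], [0, 0, 0, (0.0), (-0.0), (0.0), 0.006]] 60.449999999999996
```

Call:
jog_arm --plan '[[[0,0,0,-0.0008,0.0001,0.0005,0.006],[0,0,0,-0.0016,0.0002,0.001,0.006],[0,0,0,-0.0016,0.0002,0.001,0.006],[0,0,0,-0.0017,0.0002,0.001,0.006],[0,0,0,-0.0017,0.0002,0.001,0.006],[0,0,0,-0.0017,0.0002,0.001,0.006],[0,0,0,-0.0013,0.0002,0.0008,0.006],[0,0,0,-0.0008,0.0001,0.0005,0.006],[0,0,0,0,0,0,0.006],[0,0,0,0,0,0,0.006]]]'

```text
t: 13.2
ee_pos: [0.5202, 0.069, 0.2842]
orientation: [0.754, 0.657, -0.003, -0.005]
contact_force: [1.8, -0.6, -1.4]
grip_width: 0.0114
```

```bash
python3 st.py;  python3 sc.py s10 380 200 90 80 8
```

```text
13.2 [0.5202 0.069  0.2842] [ 0.7539  0.6569 -0.0026 -0.0048] F [ 1.83 -0.58 -1.41] g 0.0114
slope 60.44 rad err 0.0001  press-down-on-hand 2.34 radial -0.30
```

View pics/s10.png

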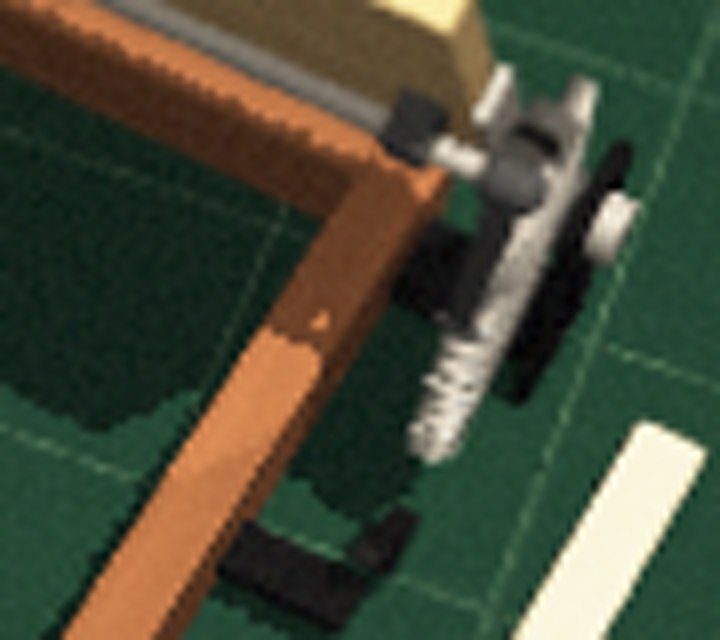

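Call:
jog_arm --plan '[[[0,0,0,-0.0006,0.0001,0.0003,0.006],[0,0,0,-0.0006,0.0001,0.0003,0.006],[0,0,0,-0.0006,0.0001,0.0003,0.006],[0,0,0,-0.0003,0,0.0002,0.006],[0,0,0,0,0,0,0.006],[0,0,0,0,0,0,0.006],[0,0,0,0,0,0,0.006],[0,0,0,0,0,0,0.006],[0,0,0,0,0,0,0.006],[0,0,0,0,0,0,0.006]]]'

```text
t: 14.08
ee_pos: [0.518, 0.0693, 0.2854]
orientation: [0.754, 0.657, -0.003, -0.005]
contact_force: [2.6, 0.2, -2.9]
grip_width: 0.0114
```

```bash
python3 st.py
```

```text
14.08 [0.518  0.0693 0.2854] [ 0.7539  0.6569 -0.0027 -0.0049] F [ 2.56  0.18 -2.94] g 0.0114
slope 60.95 rad err 0.0001  press-down-on-hand 3.62 radial -1.35
```

```bash
python3 arc.py 60.95 -.3 -.6 -.8 -.9 -.9 -.9 -.8 -.6 -.3 0 | sed 's/np.float64//g'; python3 arc.py 54.6 -.2 -.2 -.2 -.2 -.2 -.2 -.2 -.2 -.2 0  | sed 's/np.float64//g'
```

```text
[[0, 0, 0, (0.0013), (-0.0002), (-0.0007), 0.006], [0, 0, 0, (0.0025), (-0.0003), (-0.0015), 0.006], [0, 0, 0, (0.0033), (-0.0004), (-0.002), 0.006], [0, 0, 0, (0.0037), (-0.0005), (-0.0023), 0.006], [0, 0, 0, (0.0037), (-0.0005), (-0.0023), 0.006], [0, 0, 0, (0.0037), (-0.0005), (-0.0024), 0.006], [0, 0, 0, (0.0032), (-0.0004), (-0.0022), 0.006], [0, 0, 0, (0.0024), (-0.0003), (-0.0017), 0.006], [0, 0, 0, (0.0012), (-0.0002), (-0.0008), 0.006], [0, 0, 0, (0.0), (-0.0), (0.0), 0.006]] 54.850000000000016
[[0, 0, 0, (0.0008), (-0.0001), (-0.0006), 0.006], [0, 0, 0, (0.0008), (-0.0001), (-0.0006), 0.006], [0, 0, 0, (0.0008), (-0.0001), (-0.0006), 0.006], [0, 0, 0, (0.0008), (-0.0001), (-0.0006), 0.006], [0, 0, 0, (0.0008), (-0.0001), (-0.0006), 0.006], [0, 0, 0, (0.0008), (-0.0001), (-0.0006), 0.006], [0, 0, 0, (0.0008), (-0.0001), (-0.0006), 0.006], [0, 0, 0, (0.0008), (-0.0001), (-0.0006), 0.006], [0, 0, 0, (0.0008), (-0.0001), (-0.0006), 0.006], [0, 0, 0, (0.0), (-0.0), (0.0), 0.006]] 52.799999999999976
```

Call:
jog_arm --plan '[[[0,0,0,0.0013,-0.0002,-0.0007,0.006],[0,0,0,0.0025,-0.0003,-0.0015,0.006],[0,0,0,0.0033,-0.0004,-0.002,0.006],[0,0,0,0.0037,-0.0005,-0.0023,0.006],[0,0,0,0.0037,-0.0005,-0.0023,0.006],[0,0,0,0.0032,-0.0004,-0.0021,0.006],[0,0,0,0.0028,-0.0004,-0.0019,0.006],[0,0,0,0.0018,-0.0002,-0.0013,0.006],[0,0,0,0.0008,-0.0001,-0.0006,0.006],[0,0,0,0,0,0,0.006]]]'

```text
t: 14.92
ee_pos: [0.5433, 0.0659, 0.2695]
orientation: [0.754, 0.657, -0.004, -0.006]
contact_force: [1.5, -0.3, -0.7]
grip_width: 0.0114
```

```bash
python3 st.py
```

```text
14.92 [0.5433 0.0659 0.2695] [ 0.754   0.6569 -0.0036 -0.0058] F [ 1.52 -0.29 -0.66] g 0.0114
slope 54.80 rad err 0.0002  press-down-on-hand 1.64 radial 0.35
```

Call:
jog_arm --plan '[[[0,0,0,0.0008,-0.0001,-0.0006,0.006],[0,0,0,0.0008,-0.0001,-0.0006,0.006],[0,0,0,0.0008,-0.0001,-0.0006,0.006],[0,0,0,0.0008,-0.0001,-0.0006,0.006],[0,0,0,0.0008,-0.0001,-0.0006,0.006],[0,0,0,0.0008,-0.0001,-0.0006,0.006],[0,0,0,0.0008,-0.0001,-0.0006,0.006],[0,0,0,0.0008,-0.0001,-0.0006,0.006],[0,0,0,0.0008,-0.0001,-0.0006,0.006],[0,0,0,0,0,0,0.006]]]'

```text
t: 15.75
ee_pos: [0.551, 0.0649, 0.2638]
orientation: [0.754, 0.657, -0.004, -0.006]
contact_force: [2.9, -0.0, -1.7]
grip_width: 0.0116
```

```bash
python3 st.py
```

```text
15.75 [0.551  0.0649 0.2638] [ 0.7539  0.6569 -0.0036 -0.0057] F [ 2.9  -0.04 -1.65] g 0.0116
slope 52.84 rad err 0.0002  press-down-on-hand 3.30 radial 0.43
```

```bash
python3 arc.py 52.84 -.2 -.5 -.6 -.6 -.6 -.4 -.2 0 0 0 | sed 's/np.float64//g'; python3 arc.py 49.5 -.2 -.25 -.25 -.25 -.25 -.25 -.25 -.2 0 0  | sed 's/np.float64//g'
```

```text
[[0, 0, 0, (0.0008), (-0.0001), (-0.0006), 0.006], [0, 0, 0, (0.0019), (-0.0003), (-0.0015), 0.006], [0, 0, 0, (0.0023), (-0.0003), (-0.0018), 0.006], [0, 0, 0, (0.0023), (-0.0003), (-0.0018), 0.006], [0, 0, 0, (0.0022), (-0.0003), (-0.0019), 0.006], [0, 0, 0, (0.0015), (-0.0002), (-0.0013), 0.006], [0, 0, 0, (0.0007), (-0.0001), (-0.0006), 0.006], [0, 0, 0, (0.0), (-0.0), (0.0), 0.006], [0, 0, 0, (0.0), (-0.0), (0.0), 0.006], [0, 0, 0, (0.0), (-0.0), (0.0), 0.006]] 49.739999999999995
[[0, 0, 0, (0.0007), (-0.0001), (-0.0006), 0.006], [0, 0, 0, (0.0009), (-0.0001), (-0.0008), 0.006], [0, 0, 0, (0.0009), (-0.0001), (-0.0008), 0.006], [0, 0, 0, (0.0009), (-0.0001), (-0.0008), 0.006], [0, 0, 0, (0.0009), (-0.0001), (-0.0008), 0.006], [0, 0, 0, (0.0009), (-0.0001), (-0.0008), 0.006], [0, 0, 0, (0.0009), (-0.0001), (-0.0008), 0.006], [0, 0, 0, (0.0007), (-0.0001), (-0.0007), 0.006], [0, 0, 0, (0.0), (-0.0), (0.0), 0.006], [0, 0, 0, (0.0), (-0.0), (0.0), 0.006]] 47.599999999999994
```

Call:
jog_arm --plan '[[[0,0,0,0.0008,-0.0001,-0.0006,0.006],[0,0,0,0.002,-0.0003,-0.0015,0.006],[0,0,0,0.0023,-0.0003,-0.0018,0.006],[0,0,0,0.0023,-0.0003,-0.0018,0.006],[0,0,0,0.0023,-0.0003,-0.0018,0.006],[0,0,0,0.0015,-0.0002,-0.0012,0.006],[0,0,0,0.0008,-0.0001,-0.0006,0.006],[0,0,0,0,0,0,0.006],[0,0,0,0,0,0,0.006],[0,0,0,0,0,0,0.006]]]'

```text
t: 16.58
ee_pos: [0.5645, 0.0631, 0.2527]
orientation: [0.754, 0.657, -0.004, -0.006]
contact_force: [2.3, -0.0, -1.2]
grip_width: 0.0113
```

```bash
python3 st.py
```

```text
16.58 [0.5645 0.0631 0.2527] [ 0.7539  0.6569 -0.0038 -0.006 ] F [ 2.33 -0.03 -1.17] g 0.0113
slope 49.25 rad err 0.0001  press-down-on-hand 2.52 radial 0.63
```

Call:
jog_arm --plan '[[[0,0,0,0.0007,-0.0001,-0.0006,0.006],[0,0,0,0.0009,-0.0001,-0.0008,0.006],[0,0,0,0.0009,-0.0001,-0.0008,0.006],[0,0,0,0.0009,-0.0001,-0.0008,0.006],[0,0,0,0.0009,-0.0001,-0.0008,0.006],[0,0,0,0.0009,-0.0001,-0.0008,0.006],[0,0,0,0.0009,-0.0001,-0.0008,0.006],[0,0,0,0.0007,-0.0001,-0.0007,0.006],[0,0,0,0,0,0,0.006],[0,0,0,0,0,0,0.006]]]'

```text
t: 17.42
ee_pos: [0.5719, 0.0621, 0.2461]
orientation: [0.754, 0.657, -0.004, -0.006]
contact_force: [0.7, -0.4, -1.6]
grip_width: 0.0113
```

```bash
python3 st.py
```

```text
17.42 [0.5719 0.0621 0.2461] [ 0.7539  0.6569 -0.0039 -0.0058] F [ 0.66 -0.36 -1.63] g 0.0113
slope 47.20 rad err 0.0002  press-down-on-hand 1.62 radial -0.72
```

```bash
python3 arc.py 47.2 -.3 -.6 -.9 -1 -1 -1 -1 -1 -1 -1 | sed 's/np.float64//g;s/[()]//g'
```

```text
[[0, 0, 0, 0.0011, -0.0001, -0.001, 0.006], [0, 0, 0, 0.0021, -0.0003, -0.002, 0.006], [0, 0, 0, 0.0031, -0.0004, -0.0031, 0.006], [0, 0, 0, 0.0034, -0.0004, -0.0035, 0.006], [0, 0, 0, 0.0034, -0.0004, -0.0035, 0.006], [0, 0, 0, 0.0033, -0.0004, -0.0036, 0.006], [0, 0, 0, 0.0032, -0.0004, -0.0036, 0.006], [0, 0, 0, 0.0032, -0.0004, -0.0037, 0.006], [0, 0, 0, 0.0031, -0.0004, -0.0037, 0.006], [0, 0, 0, 0.003, -0.0004, -0.0038, 0.006]] 38.400000000000006
```

Call:
jog_arm --plan '[[[0,0,0,0.0011,-0.0001,-0.001,0.006],[0,0,0,0.0021,-0.0003,-0.002,0.006],[0,0,0,0.0031,-0.0004,-0.0031,0.006],[0,0,0,0.0034,-0.0004,-0.0035,0.006],[0,0,0,0.0034,-0.0004,-0.0035,0.006],[0,0,0,0.0033,-0.0004,-0.0036,0.006],[0,0,0,0.0032,-0.0004,-0.0036,0.006],[0,0,0,0.0032,-0.0004,-0.0037,0.006],[0,0,0,0.0031,-0.0004,-0.0037,0.006],[0,0,0,0.003,-0.0004,-0.0038,0.006]]]'

```text
t: 18.25
ee_pos: [0.6038, 0.0578, 0.2112]
orientation: [0.754, 0.657, -0.004, -0.005]
contact_force: [3.0, -1.1, -1.0]
grip_width: 0.0116
```

```bash
python3 st.py; python3 arc.py 37.2 -1 -1 -1 -1 -1 -1 -1 -1 -1 -1 | sed 's/np.float64//g;s/[()]//g'
```

```text
18.25 [0.6038 0.0578 0.2112] [ 0.754   0.6568 -0.004  -0.0055] F [ 2.96 -1.06 -0.95] g 0.0116
slope 37.49 rad err 0.0004  press-down-on-hand 2.63 radial 1.86
[[0, 0, 0, 0.0029, -0.0004, -0.0039, 0.006], [0, 0, 0, 0.0028, -0.0004, -0.004, 0.006], [0, 0, 0, 0.0028, -0.0004, -0.004, 0.006], [0, 0, 0, 0.0027, -0.0004, -0.0041, 0.006], [0, 0, 0, 0.0026, -0.0003, -0.0041, 0.006], [0, 0, 0, 0.0025, -0.0003, -0.0042, 0.006], [0, 0, 0, 0.0025, -0.0003, -0.0042, 0.006], [0, 0, 0, 0.0024, -0.0003, -0.0042, 0.006], [0, 0, 0, 0.0023, -0.0003, -0.0043, 0.006], [0, 0, 0, 0.0023, -0.0003, -0.0043, 0.006]] 27.200000000000003
```

Call:
jog_arm --plan '[[[0,0,0,0.0029,-0.0004,-0.0039,0.006],[0,0,0,0.0028,-0.0004,-0.004,0.006],[0,0,0,0.0028,-0.0004,-0.004,0.006],[0,0,0,0.0027,-0.0004,-0.0041,0.006],[0,0,0,0.0026,-0.0003,-0.0041,0.006],[0,0,0,0.0025,-0.0003,-0.0042,0.006],[0,0,0,0.0024,-0.0003,-0.0042,0.006],[0,0,0,0.0023,-0.0003,-0.0042,0.006],[0,0,0,0.0022,-0.0003,-0.0043,0.006],[0,0,0,0.0022,-0.0003,-0.0043,0.006]]]'

```text
t: 19.08
ee_pos: [0.6327, 0.0539, 0.165]
orientation: [0.754, 0.657, -0.004, -0.005]
contact_force: [3.2, -1.2, -2.0]
grip_width: 0.011
```

```bash
python3 st.py; python3 arc.py 27 -1 -1 -1 -1 -1 -1 -1 -1 -1 -1 | sed 's/np.float64//g;s/[()]//g'
```

```text
19.08 [0.6327 0.0539 0.165 ] [ 0.754   0.6568 -0.0035 -0.0051] F [ 3.2  -1.18 -1.98] g 0.011
slope 26.32 rad err 0.0009  press-down-on-hand 3.25 radial 2.10
[[0, 0, 0, 0.0022, -0.0003, -0.0044, 0.006], [0, 0, 0, 0.0021, -0.0003, -0.0044, 0.006], [0, 0, 0, 0.002, -0.0003, -0.0044, 0.006], [0, 0, 0, 0.0019, -0.0003, -0.0045, 0.006], [0, 0, 0, 0.0019, -0.0002, -0.0045, 0.006], [0, 0, 0, 0.0018, -0.0002, -0.0045, 0.006], [0, 0, 0, 0.0017, -0.0002, -0.0046, 0.006], [0, 0, 0, 0.0016, -0.0002, -0.0046, 0.006], [0, 0, 0, 0.0015, -0.0002, -0.0046, 0.006], [0, 0, 0, 0.0015, -0.0002, -0.0047, 0.006]] 17.0
```

Call:
jog_arm --plan '[[[0,0,0,0.002,-0.0003,-0.0044,0.006],[0,0,0,0.0019,-0.0003,-0.0044,0.006],[0,0,0,0.0018,-0.0003,-0.0044,0.006],[0,0,0,0.0017,-0.0003,-0.0045,0.006],[0,0,0,0.0017,-0.0002,-0.0045,0.006],[0,0,0,0.0016,-0.0002,-0.0045,0.006],[0,0,0,0.0015,-0.0002,-0.0045,0.006],[0,0,0,0.0014,-0.0002,-0.0044,0.006],[0,0,0,0.0013,-0.0002,-0.0043,0.006],[0,0,0,0.0012,-0.0002,-0.004,0.006]]]'

```text
t: 19.92
ee_pos: [0.652, 0.0514, 0.1166]
orientation: [0.754, 0.657, -0.002, -0.004]
contact_force: [3.6, -0.7, -2.3]
grip_width: 0.0109
```

```bash
python3 st.py; python3 arc.py 15.7 -.8 -.8 -.8 -.8 -.8 -.8 -.8 -.7 -.6 -.5 | sed 's/np.float64//g;s/[()]//g'
```

```text
19.92 [0.652  0.0514 0.1166] [ 0.754   0.6568 -0.0022 -0.0042] F [ 3.58 -0.65 -2.35] g 0.0109
slope 15.68 rad err 0.0016  press-down-on-hand 3.24 radial 2.87
[[0, 0, 0, 0.001, -0.0001, -0.0038, 0.006], [0, 0, 0, 0.001, -0.0001, -0.0038, 0.006], [0, 0, 0, 0.0009, -0.0001, -0.0038, 0.006], [0, 0, 0, 0.0009, -0.0001, -0.0038, 0.006], [0, 0, 0, 0.0008, -0.0001, -0.0038, 0.006], [0, 0, 0, 0.0008, -0.0001, -0.0038, 0.006], [0, 0, 0, 0.0007, -0.0001, -0.0038, 0.006], [0, 0, 0, 0.0006, -0.0001, -0.0034, 0.006], [0, 0, 0, 0.0005, -0.0001, -0.0029, 0.006], [0, 0, 0, 0.0004, -0.0, -0.0024, 0.006]] 8.299999999999995
```

Call:
jog_arm --plan '[[[0,0,0,0.0007,-0.0001,-0.0038,0.006],[0,0,0,0.0007,-0.0001,-0.0038,0.006],[0,0,0,0.0006,-0.0001,-0.0038,0.006],[0,0,0,0.0006,-0.0001,-0.0038,0.006],[0,0,0,0.0005,-0.0001,-0.0036,0.006],[0,0,0,0.0005,-0.0001,-0.0034,0.006],[0,0,0,0.0004,-0.0001,-0.003,0.006],[0,0,0,0.0003,0,-0.0028,0.006],[0,0,0,0.0002,0,-0.0026,0.006],[0,0,0,0.0002,0,-0.0022,0.006]]]'

```text
t: 20.75
ee_pos: [0.6603, 0.0503, 0.0818]
orientation: [0.754, 0.657, 0.0, -0.002]
contact_force: [5.3, -0.9, -2.2]
grip_width: 0.0114
```

```bash
python3 st.py; python3 arc.py 8 -.5 -.5 -.5 -.5 -.5 -.5 -.5 -.5 -.5 -.4 | sed 's/np.float64//g;s/[()]//g'
```

```text
20.75 [0.6603 0.0503 0.0818] [ 7.540e-01  6.568e-01  4.000e-04 -1.600e-03] F [ 5.33 -0.89 -2.16] g 0.0114
slope 8.40 rad err 0.0025  press-down-on-hand 2.93 radial 5.03
[[0, 0, 0, 0.0003, -0.0, -0.0024, 0.006], [0, 0, 0, 0.0003, -0.0, -0.0024, 0.006], [0, 0, 0, 0.0003, -0.0, -0.0024, 0.006], [0, 0, 0, 0.0003, -0.0, -0.0024, 0.006], [0, 0, 0, 0.0002, -0.0, -0.0024, 0.006], [0, 0, 0, 0.0002, -0.0, -0.0024, 0.006], [0, 0, 0, 0.0002, -0.0, -0.0024, 0.006], [0, 0, 0, 0.0002, -0.0, -0.0024, 0.006], [0, 0, 0, 0.0002, -0.0, -0.0024, 0.006], [0, 0, 0, 0.0001, -0.0, -0.002, 0.006]] 3.1
```

Call:
jog_arm --plan '[[[0,0,0,0.0006,0,-0.0024,0.006],[0,0,0,0.0005,0,-0.0024,0.006],[0,0,0,0.0004,0,-0.0024,0.006],[0,0,0,0.0004,0,-0.0024,0.006],[0,0,0,0.0003,0,-0.0024,0.006],[0,0,0,0.0003,0,-0.0024,0.006],[0,0,0,0.0003,0,-0.0024,0.006],[0,0,0,0.0002,0,-0.002,0.006],[0,0,0,0.0002,0,-0.0018,0.006],[0,0,0,0.0001,0,-0.0015,0.006]]]'

```text
t: 21.58
ee_pos: [0.6634, 0.0499, 0.0561]
orientation: [0.754, 0.657, -0.0, -0.002]
contact_force: [4.7, -1.2, -2.1]
grip_width: 0.0113
```

```bash
python3 st.py
```

```text
21.58 [0.6634 0.0499 0.0561] [ 7.541e-01  6.568e-01 -4.000e-04 -1.900e-03] F [ 4.68 -1.18 -2.11] g 0.0113
slope 3.15 rad err 0.0031  press-down-on-hand 2.37 radial 4.67
```

Call:
jog_arm --plan '[[[0,0,0,0.0002,0,-0.0015,0.006],[0,0,0,0.0002,0,-0.0015,0.006],[0,0,0,0.0001,0,-0.0015,0.006],[0,0,0,0.0001,0,-0.0015,0.006],[0,0,0,0.0001,0,-0.0015,0.006],[0,0,0,0,0,-0.0015,0.006],[0,0,0,0,0,-0.0012,0.006],[0,0,0,0,0,-0.001,0.006],[0,0,0,0,0,-0.001,0.006],[0,0,0,0,0,-0.0005,0.006]]]'

```text
t: 22.42
ee_pos: [0.6641, 0.0498, 0.0416]
orientation: [0.754, 0.657, -0.0, -0.002]
contact_force: [4.2, -0.6, -3.9]
grip_width: 0.0114
```

```bash
python3 st.py
```

```text
22.42 [0.6641 0.0498 0.0416] [ 7.541e-01  6.568e-01 -5.000e-04 -1.800e-03] F [ 4.25 -0.59 -3.87] g 0.0114
slope 0.22 rad err 0.0034  press-down-on-hand 3.89 radial 4.27
```

Call:
jog_arm --plan '[[[0,0,0,0,0,-0.0007,0.006],[0,0,0,0,0,-0.0007,0.006],[0,0,0,0,0,-0.0007,0.006],[0,0,0,0,0,-0.0005,0.006],[0,0,0,0,0,-0.0005,0.006],[0,0,0,0,0,-0.0005,0.006],[0,0,0,0,0,0,0.006],[0,0,0,0,0,0,0.006],[0,0,0,0,0,0,0.006],[0,0,0,0,0,0,0.006]]]'

```text
t: 23.25
ee_pos: [0.6642, 0.0498, 0.0374]
orientation: [0.754, 0.657, -0.0, -0.002]
contact_force: [5.0, -1.7, -3.6]
grip_width: 0.0114
```

```bash
python3 st.py
```

```text
23.25 [0.6642 0.0498 0.0374] [ 7.541e-01  6.568e-01 -4.000e-04 -1.800e-03] F [ 5.03 -1.74 -3.63] g 0.0114
slope -0.63 rad err 0.0035  press-down-on-hand 3.57 radial 5.26
```

Call:
jog_arm --plan '[[[0,0,0,0,0,-0.0007,0.006],[0,0,0,0,0,-0.0007,0.006],[0,0,0,0,0,-0.0007,0.006],[0,0,0,0,0,-0.0005,0.006],[0,0,0,0,0,-0.0005,0.006],[0,0,0,0,0,-0.0005,0.006],[0,0,0,0,0,0,0.006],[0,0,0,0,0,0,0.006],[0,0,0,0,0,0,0.006],[0,0,0,0,0,0,0.006]]]'

```text
t: 24.08
ee_pos: [0.6643, 0.0498, 0.0333]
orientation: [0.754, 0.657, -0.0, -0.002]
contact_force: [4.5, -1.6, -3.6]
grip_width: 0.0111
```

```bash
python3 st.py; python3 sc.py s11 225 130 250 200 3; python3 sc.py w11 0 0 640 480 1 wrist
```

```text
24.08 [0.6643 0.0498 0.0333] [ 7.541e-01  6.568e-01 -4.000e-04 -1.700e-03] F [ 4.48 -1.55 -3.57] g 0.0111
slope -1.45 rad err 0.0036  press-down-on-hand 3.45 radial 4.73
```

View pics/s11.png

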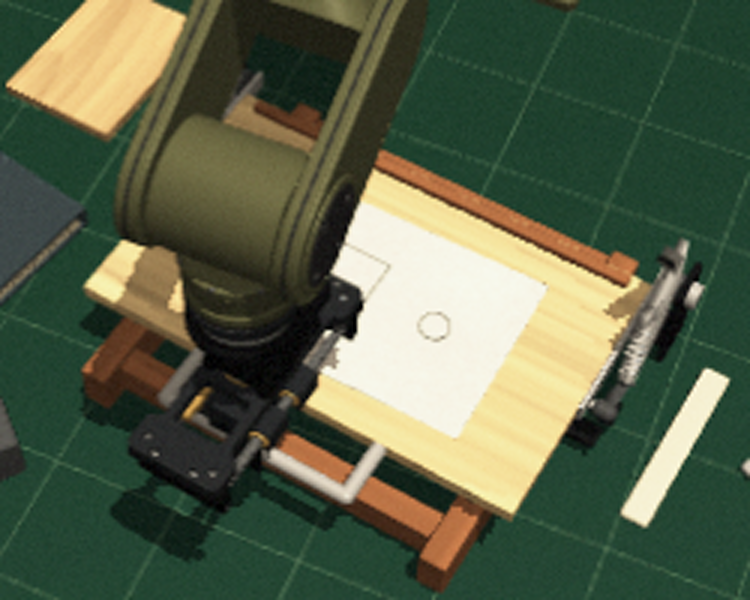

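View pics/w11.png

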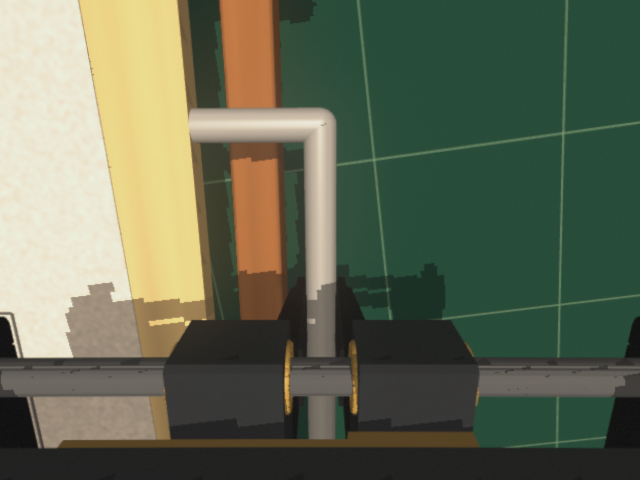

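Call:
jog_arm --plan '[[[0,0,0,0,0,-0.0007,0.006],[0,0,0,0,0,-0.0007,0.006],[0,0,0,0,0,-0.0007,0.006],[0,0,0,0,0,-0.0005,0.006],[0,0,0,0,0,-0.0005,0.006],[0,0,0,0,0,-0.0005,0.006],[0,0,0,0,0,0,0.006],[0,0,0,0,0,0,0.006],[0,0,0,0,0,0,0.006],[0,0,0,0,0,0,0.006]]]'

```text
t: 25.02
ee_pos: [0.6642, 0.0498, 0.0333]
orientation: [0.754, 0.657, -0.001, -0.002]
contact_force: [1.3, -0.7, 2.0]
grip_width: 0.0116
```

```bash
python3 st.py
```

```text
25.02 [0.6642 0.0498 0.0333] [ 7.540e-01  6.569e-01 -7.000e-04 -1.900e-03] F [ 1.3  -0.71  2.03] g 0.0116
slope -1.46 rad err 0.0036  press-down-on-hand -2.06 radial 1.32
```

```bash
sed -i 's/\.3687/.3722/g;s/\.0405/.0333/g' st.py; python3 arc.py 0 .2 .5 .8 .9 .9 .9 .9 .9 .9 .9| sed 's/np.float64//g;s/[()]//g';python3 arc.py 8 .9 .9 .9 .9 .9 .9 .9 .9 .9 .9| sed 's/np.float64//g;s/[()]//g'
```

```text
[[0, 0, 0, -0.0, 0.0, 0.001, 0.006], [0, 0, 0, -0.0, 0.0, 0.0024, 0.006], [0, 0, 0, -0.0001, 0.0, 0.0039, 0.006], [0, 0, 0, -0.0001, 0.0, 0.0044, 0.006], [0, 0, 0, -0.0002, 0.0, 0.0044, 0.006], [0, 0, 0, -0.0003, 0.0, 0.0044, 0.006], [0, 0, 0, -0.0004, 0.0, 0.0044, 0.006], [0, 0, 0, -0.0004, 0.0001, 0.0044, 0.006], [0, 0, 0, -0.0005, 0.0001, 0.0044, 0.006], [0, 0, 0, -0.0006, 0.0001, 0.0044, 0.006]] 7.800000000000002
[[0, 0, 0, -0.0006, 0.0001, 0.0044, 0.006], [0, 0, 0, -0.0007, 0.0001, 0.0043, 0.006], [0, 0, 0, -0.0008, 0.0001, 0.0043, 0.006], [0, 0, 0, -0.0008, 0.0001, 0.0043, 0.006], [0, 0, 0, -0.0009, 0.0001, 0.0043, 0.006], [0, 0, 0, -0.001, 0.0001, 0.0043, 0.006], [0, 0, 0, -0.001, 0.0001, 0.0043, 0.006], [0, 0, 0, -0.0011, 0.0001, 0.0043, 0.006], [0, 0, 0, -0.0012, 0.0002, 0.0042, 0.006], [0, 0, 0, -0.0012, 0.0002, 0.0042, 0.006]] 17.0
```

Call:
jog_arm --plan '[[[0,0,0,0,0,0.001,0.006],[0,0,0,0,0,0.0024,0.006],[0,0,0,-0.0001,0,0.0036,0.006],[0,0,0,-0.0001,0,0.004,0.006],[0,0,0,-0.0002,0,0.004,0.006],[0,0,0,-0.0003,0,0.004,0.006],[0,0,0,-0.0004,0,0.004,0.006],[0,0,0,-0.0004,0.0001,0.004,0.006],[0,0,0,-0.0005,0.0001,0.004,0.006],[0,0,0,-0.0006,0.0001,0.004,0.006]]]'

```text
t: 25.85
ee_pos: [0.6635, 0.05, 0.0579]
orientation: [0.754, 0.657, 0.002, 0.001]
contact_force: [5.5, -0.9, -4.8]
grip_width: 0.0114
```

```bash
python3 st.py
```

```text
25.85 [0.6635 0.05   0.0579] [7.542e-01 6.567e-01 2.200e-03 6.000e-04] F [ 5.49 -0.87 -4.77] g 0.0114
slope 5.03 rad err 0.0003  press-down-on-hand 5.24 radial 5.11
```

Call:
jog_arm --plan '[[[0,0,0,-0.0002,0,0.004,0.006],[0,0,0,-0.0003,0,0.004,0.006],[0,0,0,-0.0003,0,0.004,0.006],[0,0,0,-0.0004,0.0001,0.004,0.006],[0,0,0,-0.0005,0.0001,0.004,0.006],[0,0,0,-0.0006,0.0001,0.004,0.006],[0,0,0,-0.0007,0.0001,0.004,0.006],[0,0,0,-0.0008,0.0001,0.004,0.006],[0,0,0,-0.0009,0.0001,0.004,0.006],[0,0,0,-0.001,0.0001,0.004,0.006]]]'

```text
t: 26.68
ee_pos: [0.6589, 0.0506, 0.0915]
orientation: [0.754, 0.657, 0.004, 0.002]
contact_force: [5.7, -1.0, -5.3]
grip_width: 0.0114
```

```bash
python3 st.py
```

```text
26.68 [0.6589 0.0506 0.0915] [0.7543 0.6565 0.004  0.0022] F [ 5.67 -0.96 -5.28] g 0.0114
slope 11.97 rad err 0.0007  press-down-on-hand 6.36 radial 4.53
```

```bash
python3 arc.py 12 .8 .8 .8 .8 .8 .8 .7 .6 .5 .4| sed 's/np.float64//g;s/[()]//g'
```

```text
[[0, 0, 0, -0.0008, 0.0001, 0.0038, 0.006], [0, 0, 0, -0.0009, 0.0001, 0.0038, 0.006], [0, 0, 0, -0.0009, 0.0001, 0.0038, 0.006], [0, 0, 0, -0.001, 0.0001, 0.0038, 0.006], [0, 0, 0, -0.001, 0.0001, 0.0038, 0.006], [0, 0, 0, -0.0011, 0.0001, 0.0038, 0.006], [0, 0, 0, -0.001, 0.0001, 0.0033, 0.006], [0, 0, 0, -0.0009, 0.0001, 0.0028, 0.006], [0, 0, 0, -0.0008, 0.0001, 0.0023, 0.006], [0, 0, 0, -0.0006, 0.0001, 0.0019, 0.006]] 19.000000000000004
```

Call:
jog_arm --plan '[[[0,0,0,-0.0008,0.0001,0.004,0.006],[0,0,0,-0.0009,0.0001,0.004,0.006],[0,0,0,-0.001,0.0001,0.004,0.006],[0,0,0,-0.001,0.0001,0.004,0.006],[0,0,0,-0.0011,0.0001,0.004,0.006],[0,0,0,-0.0011,0.0001,0.004,0.006],[0,0,0,-0.001,0.0001,0.0034,0.006],[0,0,0,-0.0009,0.0001,0.003,0.006],[0,0,0,-0.0008,0.0001,0.0024,0.006],[0,0,0,-0.0007,0.0001,0.002,0.006]]]'

```text
t: 27.52
ee_pos: [0.6499, 0.0518, 0.1255]
orientation: [0.754, 0.656, 0.005, 0.003]
contact_force: [5.1, 0.0, -3.8]
grip_width: 0.0115
```

```bash
python3 st.py
```

```text
27.52 [0.6499 0.0518 0.1255] [0.7543 0.6565 0.0054 0.0033] F [ 5.13  0.01 -3.8 ] g 0.0115
slope 19.15 rad err 0.0011  press-down-on-hand 5.26 radial 3.56
```

Run:
```python
from w import *
for n,(x,y,w,h,f) in dict(scene=(320,220,110,90,7),top=(230,190,120,70,6.5)).items():
    k=read_camera(n); np.savez(f'pics/{n}12.npz',**k)
    cv2.imwrite(f'pics/{n}12.png',cv2.resize(k['img'][y:y+h,x:x+w,::-1],None,fx=f,fy=f,interpolation=cv2.INTER_CUBIC))
```

View pics/scene12.png

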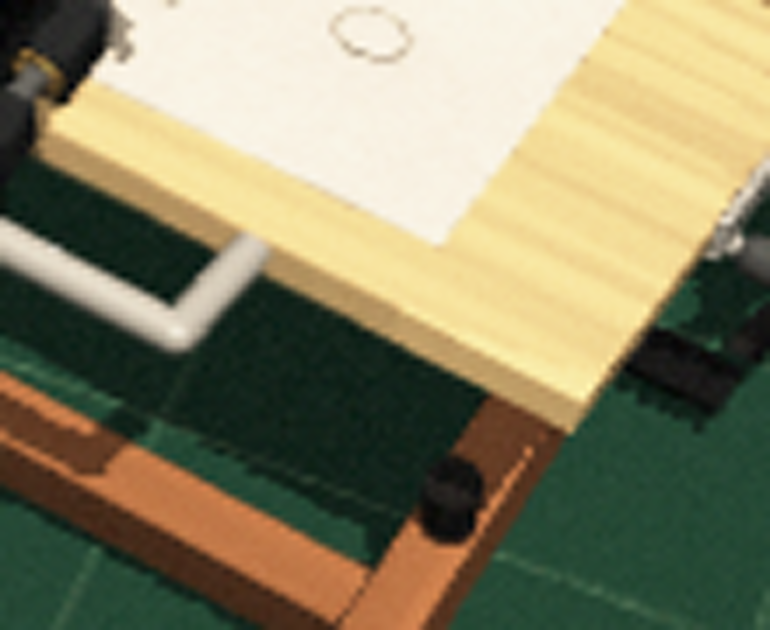

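View pics/top12.png

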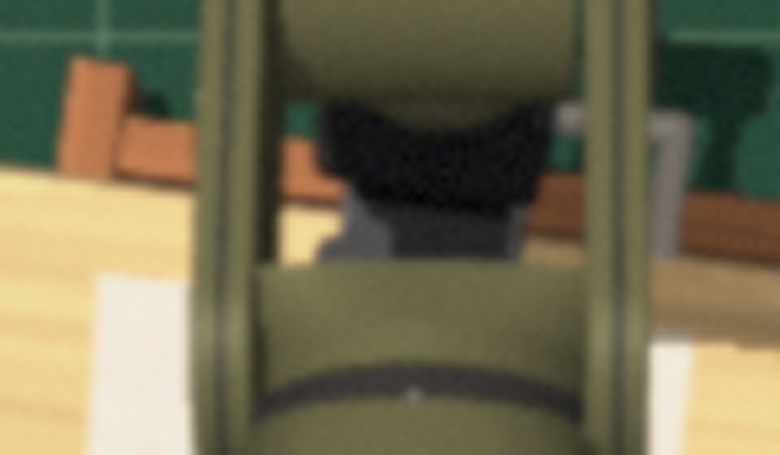

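Run:
```python
from h import *
from scipy.optimize import least_squares
S=load('pics/scene0.npz')
pts={'start':(225+408/3-.33,130+277/3-.33),'flat':(225+347/3-.33,130+492/3-.33),'now':(320+177/7-.43,220+332/7-.43)}
yaw=-.130;e=np.array([np.cos(yaw),np.sin(yaw),0]);y=np.array([-np.sin(yaw),np.cos(yaw),0])
def f(p,H,px):
    s=np.radians(p[0]); X=H+.28*(np.cos(s)*e+[0,0,np.sin(s)])+y*p[1]
    return proj(S,[X])[0]-px
for H in ([.3874,.0871,.075],[.384,.087,.075]):
  for n,px in pts.items():
    r=least_squares(lambda p:f(p,np.array(H),px),[20,.075]);print(n,r.x,abs(r.fun).max())
```

```text
start [40.55690446  0.07659412] 5.684341886080802e-14
flat [1.8021998  0.07663291] 1.7053025658242404e-13
now [19.34719017  0.07571022] 5.684341886080802e-14
start [39.95107184  0.07643202] 5.684341886080802e-14
flat [0.37385139 0.07537937] 4.547473508864641e-13
now [18.50673177  0.07515659] 2.8421709430404007e-13
```

Call:
jog_arm --plan '[[[0,0,0,-0.0008,0.0001,0.002,0.006],[0,0,0,-0.001,0.0001,0.0025,0.006],[0,0,0,-0.001,0.0001,0.0025,0.006],[0,0,0,-0.001,0.0001,0.0025,0.006],[0,0,0,-0.001,0.0001,0.0025,0.006],[0,0,0,-0.001,0.0001,0.0025,0.006],[0,0,0,-0.0007,0.0001,0.0018,0.006],[0,0,0,-0.0004,0,0.001,0.006],[0,0,0,0,0,0,0.006],[0,0,0,0,0,0,0.006]]]'

```text
t: 28.45
ee_pos: [0.6434, 0.0527, 0.1435]
orientation: [0.754, 0.656, 0.006, 0.004]
contact_force: [4.5, -1.8, -4.9]
grip_width: 0.0111
```

```bash
python3 st.py
```

```text
28.45 [0.6434 0.0527 0.1435] [0.7544 0.6564 0.0063 0.0038] F [ 4.52 -1.78 -4.92] g 0.0111
slope 23.06 rad err 0.0014  press-down-on-hand 6.37 radial 2.41
```

Call:
jog_arm --plan '[[[0,0,0,0.0003,0,-0.0007,0.006],[0,0,0,0.0005,-0.0001,-0.0012,0.006],[0,0,0,0.0005,-0.0001,-0.0012,0.006],[0,0,0,0.0005,-0.0001,-0.0012,0.006],[0,0,0,0.0005,-0.0001,-0.0012,0.006],[0,0,0,0.0005,-0.0001,-0.0012,0.006],[0,0,0,0.0004,0,-0.001,0.006],[0,0,0,0.0003,0,-0.0008,0.006],[0,0,0,0.0002,0,-0.0005,0.006],[0,0,0,0,0,0,0.006]]]'

```text
t: 29.28
ee_pos: [0.6472, 0.0522, 0.1335]
orientation: [0.754, 0.656, 0.006, 0.003]
contact_force: [4.5, -0.2, -2.4]
grip_width: 0.0115
```

```bash
python3 st.py
```

```text
29.28 [0.6472 0.0522 0.1335] [0.7544 0.6564 0.0058 0.0032] F [ 4.53 -0.23 -2.44] g 0.0115
slope 20.87 rad err 0.0013  press-down-on-hand 3.89 radial 3.35
```

Call:
jog_arm --plan '[[[0,0,0,0.0002,0,-0.0004,0.006],[0,0,0,0.0002,0,-0.0004,0.006],[0,0,0,0.0002,0,-0.0004,0.006],[0,0,0,0.0002,0,-0.0004,0.006],[0,0,0,0.0002,0,-0.0004,0.006],[0,0,0,0.0001,0,-0.0004,0.006],[0,0,0,0.0001,0,-0.0004,0.006],[0,0,0,0.0001,0,-0.0004,0.006],[0,0,0,0,0,0,0.006],[0,0,0,0,0,0,0.006]]]'

```text
t: 30.12
ee_pos: [0.6479, 0.0521, 0.1315]
orientation: [0.754, 0.656, 0.005, 0.003]
contact_force: [3.5, -1.2, -1.5]
grip_width: 0.0111
```

```bash
python3 st.py
```

```text
30.12 [0.6479 0.0521 0.1315] [0.7544 0.6564 0.0051 0.0027] F [ 3.51 -1.19 -1.48] g 0.0111
slope 20.44 rad err 0.0012  press-down-on-hand 2.65 radial 2.89
```

Call:
jog_arm --plan '[[[0,0,0,0.0002,0,-0.0004,0.006],[0,0,0,0.0002,0,-0.0004,0.006],[0,0,0,0.0002,0,-0.0004,0.006],[0,0,0,0.0002,0,-0.0004,0.006],[0,0,0,0.0002,0,-0.0004,0.006],[0,0,0,0.0001,0,-0.0004,0.006],[0,0,0,0,0,0,0.006],[0,0,0,0,0,0,0.006],[0,0,0,0,0,0,0.006],[0,0,0,0,0,0,0.006]]]'

```text
t: 30.95
ee_pos: [0.6484, 0.052, 0.1301]
orientation: [0.754, 0.656, 0.004, 0.002]
contact_force: [2.0, -0.2, 0.5]
grip_width: 0.0114
```

```bash
python3 st.py
```

```text
30.95 [0.6484 0.052  0.1301] [0.7544 0.6564 0.0044 0.0023] F [ 2.02 -0.18  0.54] g 0.0114
slope 20.14 rad err 0.0012  press-down-on-hand 0.19 radial 2.09
```

Call:
jog_arm --plan '[[[0,0,0,0.0001,0,-0.0003,0.006],[0,0,0,0.0001,0,-0.0003,0.006],[0,0,0,0.0001,0,-0.0003,0.006],[0,0,0,0,0,0,0.006],[0,0,0,0,0,0,0.006],[0,0,0,0,0,0,0.006],[0,0,0,0,0,0,0.006],[0,0,0,0,0,0,0.006],[0,0,0,0,0,0,0.006],[0,0,0,0,0,0,0.006]]]'

```text
t: 31.78
ee_pos: [0.6487, 0.0519, 0.1291]
orientation: [0.754, 0.657, 0.004, 0.002]
contact_force: [1.1, -0.8, 0.7]
grip_width: 0.0112
```

```bash
python3 st.py; python3 sc.py s13 320 220 110 90 7
```

```text
31.78 [0.6487 0.0519 0.1291] [0.7542 0.6566 0.0042 0.0024] F [ 1.14 -0.75  0.74] g 0.0112
slope 19.93 rad err 0.0011  press-down-on-hand -0.27 radial 1.41
```

View pics/s13.png

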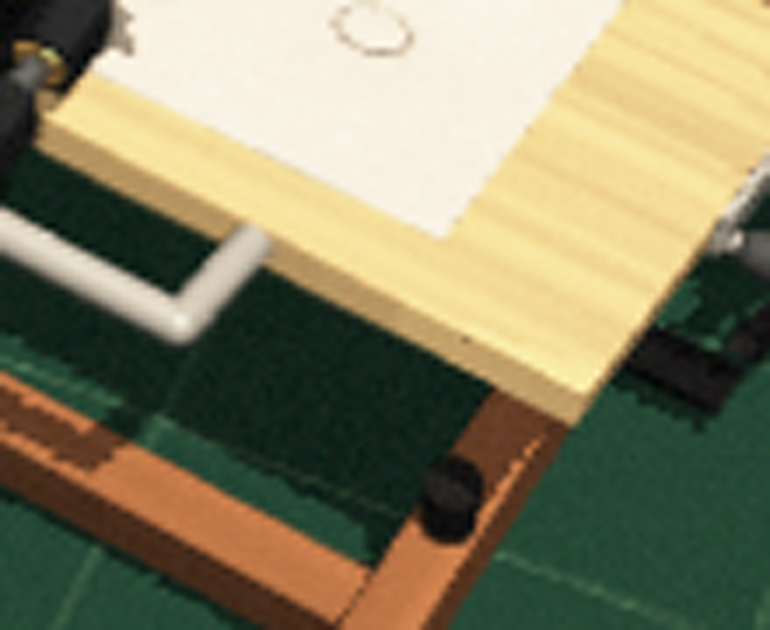

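Call:
jog_arm --plan '[[[0,0,0,0,0,0,0.012],[0,0,0,0,0,0,0.013],[0,0,0,0,0,0,0.016],[0,0,0,0,0,0,0.02],[0,0,0,0,0,0,0.028],[0,0,0,0,0,0,0.036],[0,0,0,0,0,0,0.04],[0,0,0,0,0,0,0.04],[0,0,0,0,0,0,0.04],[0,0,0,0,0,0,0.04]]]'

```text
t: 32.67
ee_pos: [0.6459, 0.0533, 0.1265]
orientation: [0.754, 0.656, 0.002, -0.001]
contact_force: [0.2, -0.1, 0.3]
grip_width: 0.0397
```

```bash
python3 st.py; python3 sc.py s14 320 220 110 90 7;python3 sc.py w14 0 0 640 480 1 wrist
```

```text
32.67 [0.6459 0.0533 0.1265] [ 7.544e-01  6.564e-01  2.500e-03 -7.000e-04] F [ 0.15 -0.13  0.26] g 0.0397
slope 19.63 rad err -0.0025  press-down-on-hand -0.19 radial 0.25
```

View pics/s14.png

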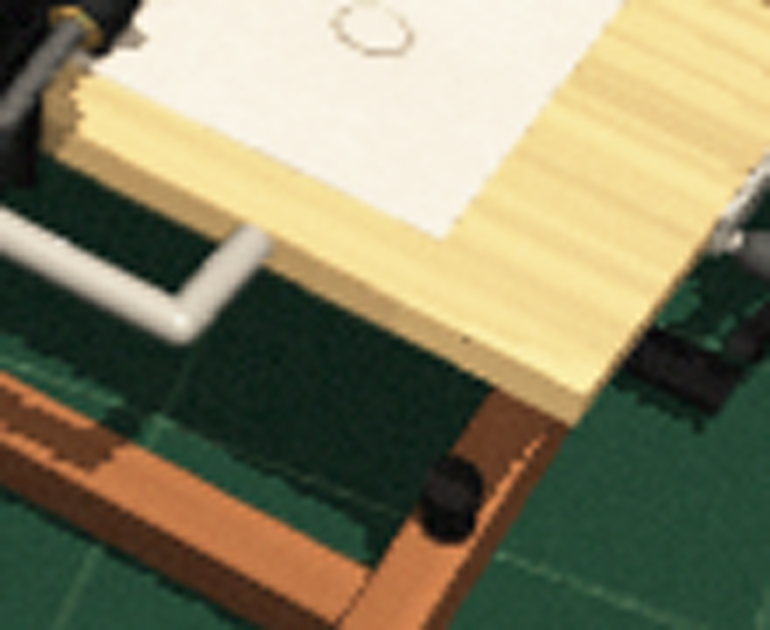

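View pics/w14.png

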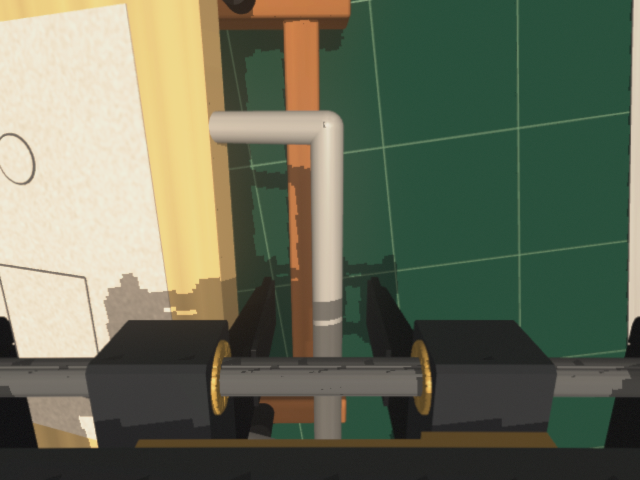

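Call:
jog_arm --plan '[[[0,0,0,0.002,0,0,0.04],[0,0,0,0.001,0,0.003,0.04],[0,0,0,0,0,0.008,0.04],[0,0,0,0,0,0.012,0.04],[0,0,0,0,0,0.015,0.04],[0,0,0,0,0,0.02,0.04],[0,0,0,0,0,0.025,0.04],[0,0,0,0,0,0.025,0.04],[0,0,0,0,0,0.02,0.04],[0,0,0,0,0,0.01,0.04]]]'

```text
t: 33.6
ee_pos: [0.6469, 0.0533, 0.2743]
orientation: [0.754, 0.656, 0.001, -0.002]
contact_force: [0.3, -0.0, 0.5]
grip_width: 0.0403
```

Call:
jog_arm --plan '[[[0,0,0,0,-0.01,0.015,0.04],[0,0,0,-0.01,-0.02,0.015,0.04],[0,0,0,-0.01,-0.03,0.01,0.04],[0,0,0,-0.01,-0.03,0,0.04],[0,0,0,-0.01,-0.03,0,0.04],[0,0,0,-0.01,-0.03,0,0.04],[0,0,0,-0.01,-0.03,0,0.04],[0,0,0,-0.01,-0.03,0,0.04],[0,0,0,-0.005,-0.02,0,0.04],[0,0,0,0,-0.01,0,0.04]]]'

```text
t: 34.43
ee_pos: [0.5691, -0.1929, 0.3305]
orientation: [0.752, 0.659, 0.007, 0.005]
contact_force: [0.6, -0.5, 0.2]
grip_width: 0.0401
```

Call:
jog_arm --plan '[[[0,0,0,0,0,0,0.04],[0,0,0,0,0,0,0.04],[0,0,0,0,0,0,0.04],[0,0,0,0,0,0,0.04],[0,0,0,0,0,0,0.04],[0,0,0,0,0,0,0.04],[0,0,0,0,0,0,0.04],[0,0,0,0,0,0,0.04],[0,0,0,0,0,0,0.04],[0,0,0,0,0,0,0.04]]]'

```text
t: 35.27
ee_pos: [0.571, -0.1884, 0.3308]
orientation: [0.75, 0.661, 0.008, 0.004]
contact_force: [-0.4, 0.1, -1.2]
grip_width: 0.0402
```

```bash
python3 st.py
python3 - <<'E'
from w import *
for n in('scene','top'):
    k=read_camera(n); np.savez(f'pics/{n}15.npz',**k); cv2.imwrite(f'pics/{n}15.png',k['img'][:,:,::-1])
E
```

```text
35.27 [ 0.571  -0.1884  0.3308] [0.7503 0.661  0.0079 0.0043] F [-0.44  0.05 -1.18] g 0.0402
slope 53.72 rad err 0.0891  press-down-on-hand 0.35 radial -1.21
```

View pics/scene15.png

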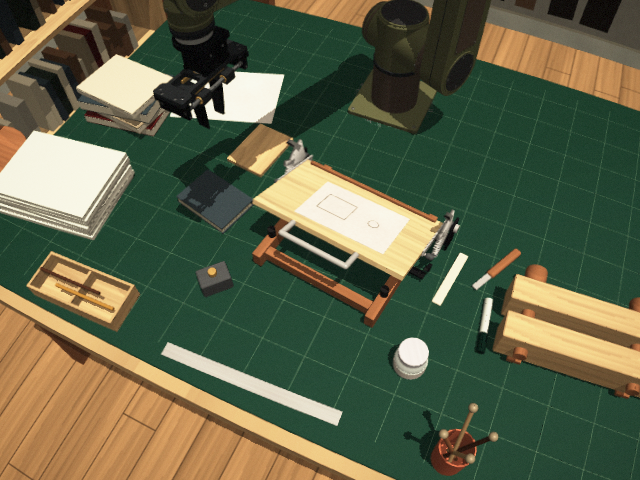

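View pics/top15.png

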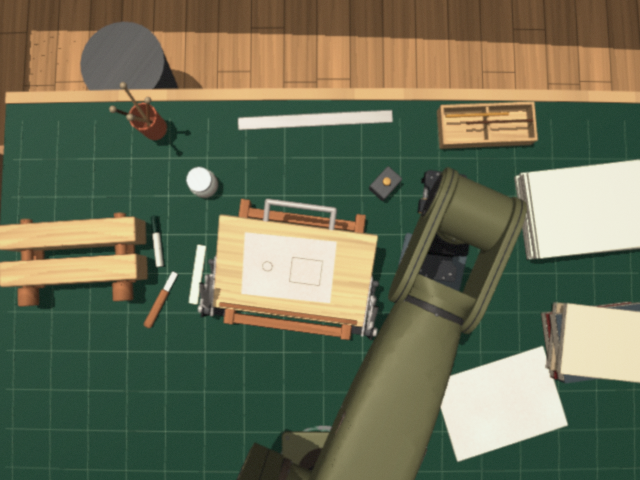

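Run:
```python
from h import *
a=cv2.imread('pics/top15.png')[185:345,180:400]; b=cv2.imread('pics/scene15.png')[150:310,240:470]
cv2.imwrite('pics/z15.png',np.vstack([cv2.resize(a,None,fx=2.4,fy=1.8),]) if 0 else cv2.resize(b,None,fx=3.4,fy=3.4,interpolation=cv2.INTER_CUBIC))
cv2.imwrite('pics/zt15.png',cv2.resize(a,None,fx=3.6,fy=3.6,interpolation=cv2.INTER_CUBIC))
```

```text
(no output)
```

View pics/z15.png

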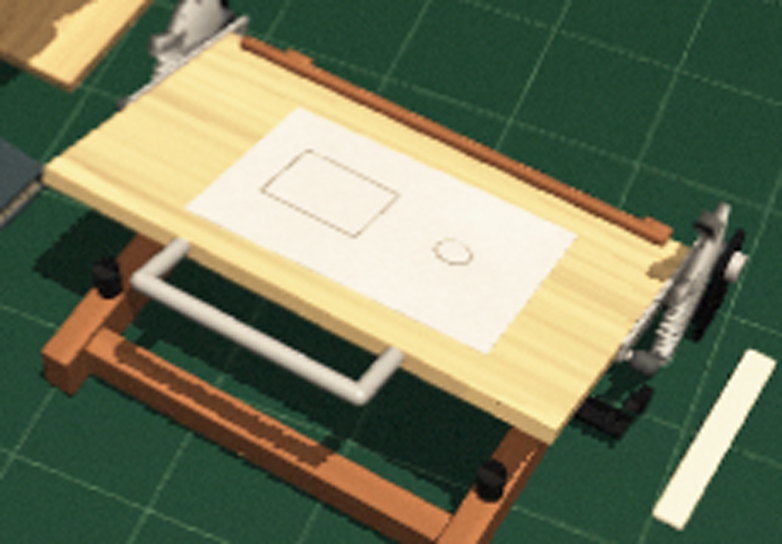

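View pics/zt15.png

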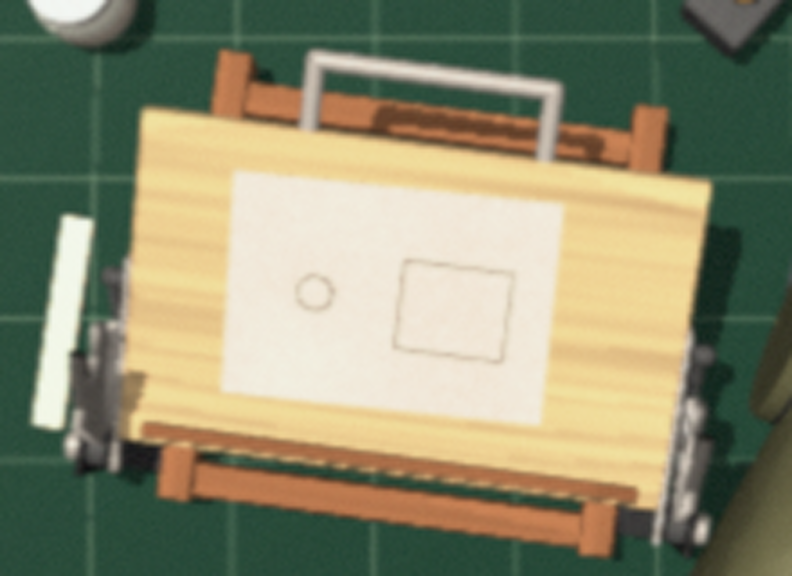

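Run:
```python
from h import *
T=load('pics/top0.npz');S=load('pics/scene0.npz')
t=lambda x,y:(180+x/3.6-.4,185+y/3.6-.4); s=lambda x,y:(240+x/3.4-.35,150+y/3.4-.35)
a=tri(T,t(315,58),S,s(359,392)); b=tri(T,t(554,90),S,s(144,279)); print(a,b)
m=(a[0]+b[0])/2; print(m,np.degrees(np.arcsin((m[2]-.075)/.28)))
# other objects moved?
d=cv2.absdiff(cv2.imread('pics/scene0.png'),cv2.imread('pics/scene15.png')).max(2)
for n,(x,y,w,h) in dict(book=(180,172,70,55),press=(228,125,45,40),knife=(472,248,50,42),folder=(432,252,38,55),marker=(474,296,20,60),weight=(193,260,42,36),jar=(390,335,42,45)).items(): print(n,round(float((d[y:y+h,x:x+w]>40).mean()),3))
```

```text
(array([0.65769326, 0.12755398, 0.17299848]), np.float64(0.000731739813839158)) (array([ 0.63746538, -0.02050006,  0.17101689]), np.float64(0.002534274662740005))
[0.64757932 0.05352696 0.17200769] 20.270702163276994
book 0.099
press 0.585
knife 0.0
folder 0.009
marker 0.0
weight 0.0
jar 0.0
```

```bash
python3 -c "
from plant import job_done; print(job_done())"
```

```text
the job is handed in; nothing more can be done
None
```

The drawing board now rests on its pawl, which I take to be the second notch up from flat. I gripped the bar, lifted the board past the trip point and lowered it fully down. I then raised it two clicks, eased its weight back onto the pawl, let go and moved the arm clear. The job was handed in at about 35 s of the 72 s allowed.

**Final checks**
- **Slope:** two camera views give 20.3°. The start was 40.2°, so the board came down four 5° notches, and the ratchet is shifted about +2° from its nominal slopes.
- **Notch number:** this rests on the shift being +2° rather than −3°. With −3°, the top stop would have been at 58°. I lifted to about 62–63° and felt only the board's weight (about 4 N or less), so −3° is ruled out. I did not count the clicks by force or sight.
- **Hold:** the load on the hand fell to about zero at 20.1°, and the board did not move when the fingers opened.
- **Other things:** the knife, marker, weight, jar and folder show no change between the before and after pictures. The book and pressing board could not be checked this way: a shadow covered part of the pressing board, and pixels changed on both. I saw neither moved, and the arm never came near them.

**What disagreed**
- **First grasp missed:** the visible fingertips sit about 22 mm short of the reported tool point, so the fingers first closed just above the bar. I opened, went lower and gripped it properly.
- **First slope estimate off:** my fit of the arc from the upward move read 1.5° low. I corrected it at the flat position and against the cameras.

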